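# Build up the rotor head of a model helicopter

### The arm

A 7-joint arm with a two-finger parallel gripper is mounted at the origin on the work surface. World frame = base frame: x ahead of the robot, y to its left, z up, the work surface at z = 0. Lengths are in m, angles in rad, forces in N, time in s.
With the tool pointing down it reaches from about 0.35 to 0.9 m from the base axis. Payload 8.1 kg.
Tool frame: the origin (TCP) lies at the very end of the fingers, on their centre line; the grasp point (between the pads) lies 19 mm behind it (arm.hold_point_z is the distance from the TCP to the grasp point, in m); z points along the fingers, y is the direction in which the jaws open and shut (so a half turn about z gives the same grasp; the last joint's range is limited). The gripper opens to 92 mm and grips with 3 to 60 N. Pads are 19 mm wide; open, the fingers measure 130 mm over their backs; the gripper's body (75 mm by 190 mm) begins 47 mm behind the grasp point.
Start: joints at [-1.223, 0.434, 0.025, 1.573, -0.012, 1.134, -0.075], TCP at [0.272, 0.563, 0.195] pointing down, gripper open.
Joint ranges: [-2.62, 2.62], [-0.44, 2.09], [-1.27, 1.32], [0.08, 2.57], [-1.32, 4.46], [0.12, 2], [-2.74, 2.74]. Speed limits (rad/s): [2.22, 2.22, 3.01, 3.01, 3.14, 3.14, 3.14].

### API

Orientations are given as a rotation vector (axis times angle).
In Python, from rig import status, snapshot, camera_model, arm gives the robot as it stands. The module is installed in compiled form; this text tells all that it offers.
- The arm moves only by the tool carry_out, never from a script. Its argument "motion" is a list of rows, each a list of 3 entries, a list of its own where there are three numbers: the turn, a rotation vector about the tool's x, y, z in degrees, then the shift along the tool's x, y, z in m, then the finger opening in m, from 0 to 0.0918. A call has 1 to 12 rows; each row is the pose to reach, as a shift and turn from the pose measured when the call began, along the tool's axes at that moment; what a row does not reach only later rows make up. A row lasts 1/12 s, in which the tool goes at most 41.7 mm and 7.16 degrees, less where a joint would pass 70% of its speed; a pose out of reach is approached as far as the arm can. A call with a gripper value outside its range is refused whole. The fingers move at their own pace and stop on an object; "squeeze" is the grip in N (left out, the last holds). Time passes only in rows, so rows that repeat a pose let the fingers close. It gives the time, the measured TCP pose, the force and the opening at its end, in the units of the state.
- status.sense(): the state, without advancing time (a new reading comes with each control period).
- snapshot(name): name is "scene" or "top" or "wrist"; returns the picture (480x640x3 uint8, red, green, blue); there is no depth.
- camera_model(name): a dict with "fx", "fy", "cx", "cy" (pixels), "R" (3x3) and "t" (3): a world point X has camera coordinates R X + t. Camera axes: x right, y down, z forward; pixel columns grow to the right and rows downward; lengths in m; the calibration is good to about 2 mm. A picture is of the moment at which its call begins: read the wrist's pose just before it. camera_model takes no time and is no camera call; for the wrist camera it gives the pose at the moment of the call.
- arm.finish_job(): hands the job in, once; it reports no verdict.
The state is a dict: "clock": time; "joint_positions": joint angles; "joint_velocities": joint speeds; "tau": joint torques, N m; "position": TCP position; "orientation": TCP orientation; "force": force on the tool from outside, world axes, zero at the start; "ft_torque": the same for the moment, N m; "grip_width": finger opening in m.
Only numpy, scipy, OpenCV 4.12 (cv2) and the standard library are available. Lean on these libraries where they do the work, as an engineer would, in place of code of your own. Each camera call takes 0.05 s, during which the arm holds its last target.

### The job

Build up the rotor head on the upright brass mast of the stripped helicopter chassis: thread on the silver swashplate first, then the blue sleeve, then the red rotor hub, and last the yellow cap, each pushed or lowered fully down until it sits flat on what is beneath it, and let go. The black hub is a spare: leave it, the battery, the screwdriver and the spanner where they lie.

Things in the scene. Friction and masses are not known exactly. Their poses are not given: they have to be found in the camera images.
- chassis: Bare model helicopter mechanics, fixed: black side plates, white skids (120 x 88 mm), flat dark steel deck 106 x 66 mm (body x, y), its top 70 mm above the table. A brass mast stands at mid-deck: 12 mm diameter, 52 mm tall (top 122 mm above the table), last 10 mm tapering to 5 mm. Origin: on the table right below the mast's axis; z up. Stands left or right of centre.
- swashplate: Silver metal ring, loose: 52 mm outer diameter, 12 mm high, 24 mm upright through-hole, with two small ball studs sticking out along body +y and -y, 76 mm tip to tip. Take it with fingers closing along body x (52 mm). Lies flat. Origin: centre of the underside, body z up. Goes on first; it then rests on the deck, underside 70 mm above the table.
- sleeve: Blue plastic ring, loose: 40 mm outer diameter, 14 mm high, 24 mm upright through-hole. Lies flat. Origin: centre of the underside, body z up. Goes on second, onto the swashplate, underside 82 mm above the table.
- red_hub: Red rotor hub, loose: block 40 x 40 mm, 14 mm high, 24 mm upright through-hole at its centre, two blade grips sticking out along body +y and -y, 110 mm tip to tip, 18 mm wide. Block is held across body x (40 mm). Origin: centre of the underside, z up. Goes on third, onto the sleeve, underside 96 mm above the table; any yaw.
- cap: Yellow plastic cap, loose: round, 38 mm diameter, 22 mm high, closed on top, open underneath with a 24 mm hole 16 mm deep. Stands with its opening down. Origin: centre of the open underside, body z up. Goes on last, over the mast's end and onto the red hub, underside 110 mm above the table.
- black_hub: Spare rotor hub, black, loose, of the red one's shape: block 40 x 40 mm, 14 mm high, 24 mm upright through-hole at its centre, two blade grips sticking out along body +y and -y, 110 mm tip to tip, 18 mm wide. Block is held across body x (40 mm). Origin: centre of the underside, z up. Not to be used or moved.
- transmitter: Black hand-held remote control lying flat, fixed, 120 x 150 mm (body x, y), 42 mm high, with two red sticks reaching 64 mm. Origin: centre of the underside. Only an obstacle.
- battery: Orange battery pack, loose, 100 x 36 x 26 mm, its length along body x. Origin: centre of the underside. Leave alone.
- screwdriver: Screwdriver with green handle, loose, 170 mm long, lying at the far side. Leave alone.
- spanner: Steel spanner, loose, 140 mm long, lying along body x at the right. Leave alone.
Things that resemble listed ones, but are neither listed nor needed, are in the scene too. What is meant by the red_hub is not orange, purple or turquoise, and is the larger of those in its own colour.

How it is judged:
By the outcome, as a careful person would: the job done as asked, in the order asked, and still so for the second after the job is handed in, with the robot touching nothing.
It also fails if it takes over 102 s, if anything falls off the work surface, if the arm or the gripper's body presses on something with over 40 N, if the wrist force passes 120 N, or if a joint passes its speed limit or range.

## Working session

There is one attempt and no reset: what is moved stays moved. The work goes in short steps, Python scripts to look and compute and a tool call to move; the robot and the scene stay as the last step left them, time stands still between calls to the robot, and variables do not carry over. Pictures are saved under pics/ and viewed, and the job is handed in when it is done.

Besides the shell and the picture viewer there is one more tool, called after ">>>" as name(argument=value, ...) on one line, values as JSON. carry_out: Moves the arm, as the interface text tells. Its arguments: {"type":"object","properties":{"motion":{"type":"array"},"squeeze":{"type":"number"}},"required":["motion"]}

```bash
mkdir -p pics; python3 - <<'E'
from rig import status, snapshot, camera_model, arm
import cv2, numpy as np
s=status.sense()
for k,v in s.items(): print(k,np.round(v,4))
print(arm.hold_point_z)
for n in ["scene","top"]:
    im=snapshot(n); cv2.imwrite(f"pics/{n}0.png",im[:,:,::-1])
    m=camera_model(n); print(n,{k:np.round(v,4).tolist() for k,v in m.items()})
m=camera_model("wrist"); print({k:np.round(v,4).tolist() for k,v in m.items()})
E
```

```text
clock 0.0
joint_positions [-1.2226  0.4352  0.025   1.5741 -0.0116  1.134  -0.0751]
joint_velocities [ 0.0015  0.0006  0.0002  0.0025  0.0007  0.0005 -0.0006]
tau [-1.00000e-03 -6.67845e+01  9.85000e-01 -3.14468e+01 -6.04000e-02
  4.32000e-02  2.00000e-04]
position [0.2721 0.562  0.1939]
orientation [-7.0210e-01 -3.0619e+00  2.5000e-03]
force [ 0.3798  0.2658 -0.9579]
ft_torque [-0.0049  0.0028 -0.0368]
grip_width 0.0918
0.0188
scene {'fx': 493.1922, 'fy': 493.1922, 'cx': 314.2924, 'cy': 236.9008, 'R': [[0.8006, 0.5991, 0.0013], [0.427, -0.569, -0.7028], [-0.4203, 0.5632, -0.7114]], 't': [-0.4237, -0.2114, 1.214]}
top {'fx': 470.7655, 'fy': 470.7655, 'cx': 317.1823, 'cy': 243.0375, 'R': [[0.0203, -0.9998, 0.0052], [-0.9961, -0.0207, -0.0863], [0.0864, -0.0034, -0.9963]], 't': [-0.0041, 0.5376, 1.0187]}
{'fx': 357.2916, 'fy': 357.2916, 'cx': 316.1375, 'cy': 238.7699, 'R': [[0.4354, 0.9003, -0.0016], [0.8652, -0.4179, 0.277], [0.2487, -0.122, -0.9609]], 't': [-0.6236, -0.0343, 0.3903]}
```

View pics/scene0.png

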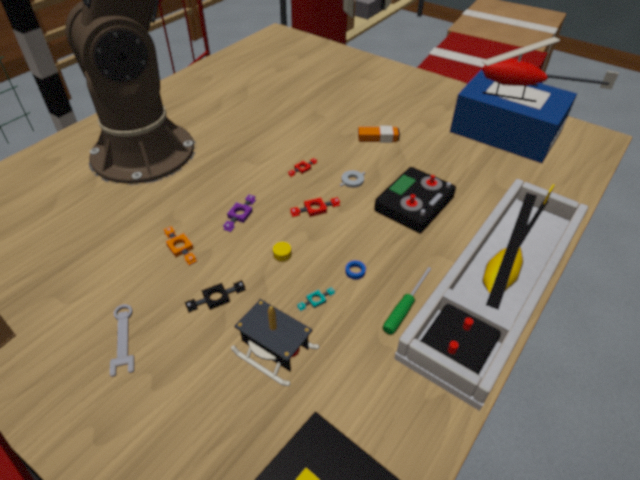

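View pics/top0.png

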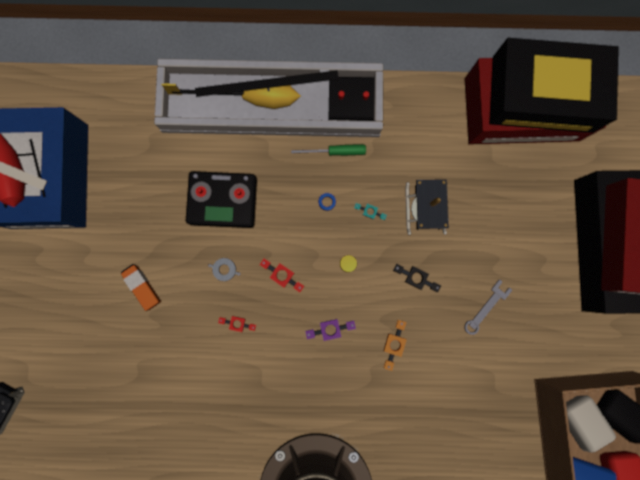

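```bash
python3 - <<'E'
import cv2, numpy as np
im=cv2.imread("pics/top0.png")
a=im[160:300,180:380]; cv2.imwrite("pics/topA.png",cv2.resize(a,None,fx=4,fy=4,interpolation=cv2.INTER_CUBIC))
b=im[160:300,330:470]; cv2.imwrite("pics/topB.png",cv2.resize(b,None,fx=4,fy=4,interpolation=cv2.INTER_CUBIC))
im=cv2.imread("pics/scene0.png")
b=im[140:300,220:380]; cv2.imwrite("pics/scA.png",cv2.resize(b,None,fx=3.5,fy=3.5,interpolation=cv2.INTER_CUBIC))
b=im[260:400,200:340]; cv2.imwrite("pics/scB.png",cv2.resize(b,None,fx=4,fy=4,interpolation=cv2.INTER_CUBIC))
E
```

```text
(no output)
```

View pics/topA.png

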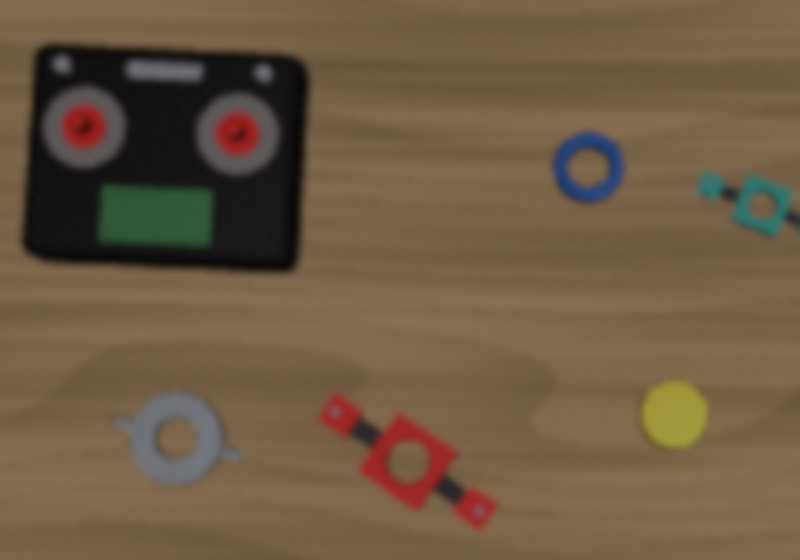

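View pics/topB.png

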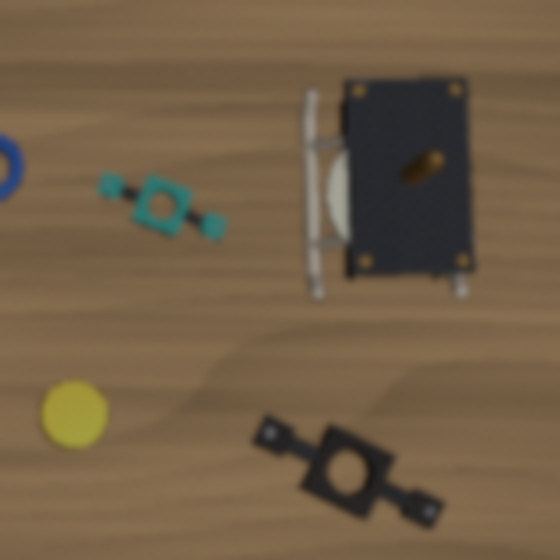

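View pics/scA.png

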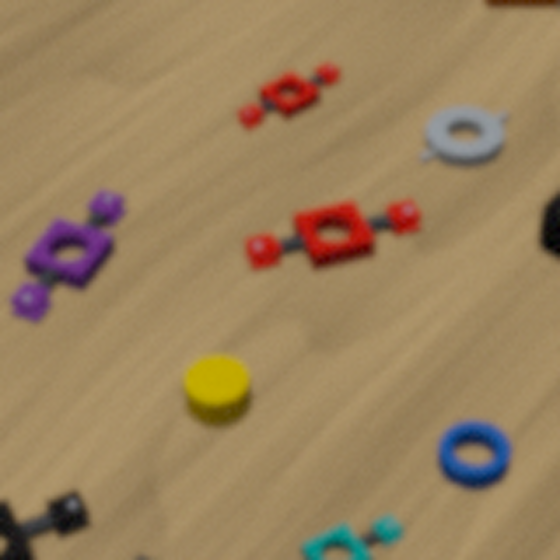

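View pics/scB.png

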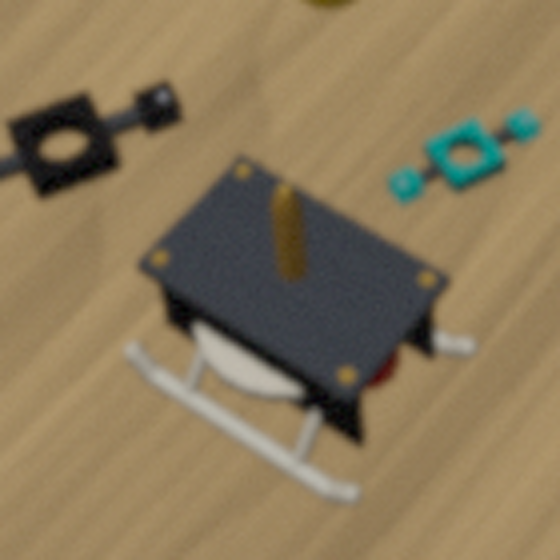

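```bash
cat > h.py <<'E'
import numpy as np, cv2
from rig import status, snapshot, camera_model, arm
from scipy.spatial.transform import Rotation as Ro
def ray(m,u,v,z):
    R=np.array(m["R"]);t=np.array(m["t"])
    d=R.T@np.array([(u-m["cx"])/m["fx"],(v-m["cy"])/m["fy"],1]); c=-R.T@t
    return c+d*(z-c[2])/d[2]
def proj(m,X):
    c=np.array(m["R"])@np.array(X)+np.array(m["t"])
    return np.array([m["fx"]*c[0]/c[2]+m["cx"], m["fy"]*c[1]/c[2]+m["cy"]])
def rows(target,yaw):
    """TCP target, yaw = world angle of tool x axis mapped; tool down. prints tool-axes shift and turn"""
    s=status.sense(); R0=Ro.from_rotvec(s["orientation"]).as_matrix()
    p=np.array(s["position"])
    # jaw (tool y) direction yaw, mod pi choose nearest
    best=None
    for k in (0,np.pi):
        a=yaw+k; y=np.array([np.cos(a),np.sin(a),0]); z=np.array([0,0,-1.]); x=np.cross(y,z)
        R1=np.stack([x,y,z],1); w=Ro.from_matrix(R0.T@R1).as_rotvec()
        if best is None or np.linalg.norm(w)<np.linalg.norm(best): best=w
    print("turn deg",np.round(np.degrees(best),2),"shift",np.round(R0.T@(np.array(target)-p),4),"pos",np.round(p,4),"f",np.round(s["force"],1),"clk",s["clock"],"q",np.round(s["joint_positions"],2),"w",round(s["grip_width"],4))
E
python3 - <<'E'
from h import *
T=camera_model("top");S=camera_model("scene")
f=lambda x,y,s,ox,oy:(ox+(x+.5)/s-.5,oy+(y+.5)/s-.5)
tA=lambda x,y,z:np.round(ray(T,*f(x,y,4,180,160),z),4)
tB=lambda x,y,z:np.round(ray(T,*f(x,y,4,330,160),z),4)
sA=lambda x,y,z:np.round(ray(S,*f(x,y,3.5,220,140),z),4)
sB=lambda x,y,z:np.round(ray(S,*f(x,y,4,200,260),z),4)
print("swash",tA(176,438,.012),sA(465,131,.012),"studs",tA(113,422,.006),tA(240,456,.006),sA(423,158,.006),sA(507,117,.006))
print("sleeve",tA(589,167,.014),sA(475,446,.014))
print("red",tA(409,461,.014),sA(334,229,.014),"ends",tA(336,412,.014),tA(480,510,.014))
print("cap",tA(675,414,.022),sA(217,380,.022))
print("mast top",tB(438,157,.122),sB(283,188,.122),"base",tB(407,178,.07),sB(293,276,.07))
print("deck",tB(345,80,.07),tB(466,78,.07),tB(473,270,.07),tB(347,275,.07),"mean",np.mean([tB(345,80,.07),tB(466,78,.07),tB(473,270,.07),tB(347,275,.07)],0))
print("tx",tA(22,258,.042),tA(297,270,.042),tA(305,57,.042))
print("black",tB(348,470,.014))
E
```

```text
swash [0.476  0.2138 0.012 ] [0.4789 0.2126 0.012 ] studs [0.4843 0.2505 0.006 ] [0.4668 0.1789 0.006 ] [0.4687 0.1797 0.006 ] [0.489  0.2482 0.006 ]
sleeve [ 0.6329 -0.0129  0.014 ] [ 0.6351 -0.0122  0.014 ]
red [0.4658 0.0838 0.014 ] [0.4693 0.0829 0.014 ] ends [0.4922 0.1251 0.014 ] [0.4396 0.0438 0.014 ]
cap [ 0.4946 -0.0628  0.022 ] [ 0.4979 -0.0635  0.022 ]
mast top [ 0.6237 -0.2374  0.122 ] [ 0.6241 -0.2358  0.122 ] base [ 0.6218 -0.2345  0.07  ] [ 0.6269 -0.2381  0.07  ]
deck [ 0.6741 -0.2013  0.07  ] [ 0.6766 -0.2662  0.07  ] [ 0.5731 -0.2696  0.07  ] [ 0.5691 -0.2026  0.07  ] mean [ 0.623225 -0.234925  0.07    ]
tx [0.5713 0.2954 0.042 ] [0.5678 0.1456 0.042 ] [0.6858 0.145  0.042 ]
black [ 0.4669 -0.2155  0.014 ]
```

```bash
python3 - <<'E'
from h import *
rows([0.477,0.213,0.13],np.radians(-15))
E
```

```text
turn deg [-6.000e-02  6.000e-02  7.917e+01] shift [-0.3365 -0.2249  0.0644] pos [0.2722 0.5621 0.194 ] f [-0.   0.1  0.1] clk 0.1 q [-1.22  0.44  0.02  1.57 -0.01  1.13 -0.08] w 0.0917
```

>>> carry_out(motion=[[[0,0,7],[-0.03,-0.02,0.005],0.0918],[[0,0,14],[-0.06,-0.04,0.011],0.0918],[[0,0,21],[-0.09,-0.06,0.017],0.0918],[[0,0,28],[-0.12,-0.08,0.023],0.0918],[[0,0,35],[-0.15,-0.1,0.029],0.0918],[[0,0,42],[-0.18,-0.12,0.035],0.0918],[[0,0,49],[-0.21,-0.14,0.04],0.0918],[[0,0,56],[-0.24,-0.16,0.046],0.0918],[[0,0,63],[-0.27,-0.18,0.052],0.0918],[[0,0,70],[-0.3,-0.2,0.058],0.0918],[[0,0,76],[-0.325,-0.217,0.062],0.0918],[[0,0,79],[-0.3365,-0.225,0.064],0.0918]])

```text
clock: 1.1
position: [0.4785, 0.2082, 0.1299]
orientation: [2.498, 1.901, -0.004]
force: [0.9, -0.3, -0.5]
grip_width: 0.0915
```

```bash
python3 - <<'E'
from h import *
m=camera_model("wrist");im=snapshot("wrist");cv2.imwrite("pics/w1.png",im[:,:,::-1])
np.save("w1.npy",m,allow_pickle=True)
rows([0.477,0.213,0.13],np.radians(-15))
print(proj(m,[0.477,0.213,0.012]))
E
```

```text
turn deg [ 0.05  0.21 -0.6 ] shift [ 0.005  -0.0035 -0.0001] pos [0.479  0.2072 0.1299] f [ 1.3 -3.  -0.6] clk 1.15 q [-0.84  0.35  0.43  1.93 -0.18  0.9  -0.6 ] w 0.092
[313.94108956 217.92267338]
```

View pics/w1.png

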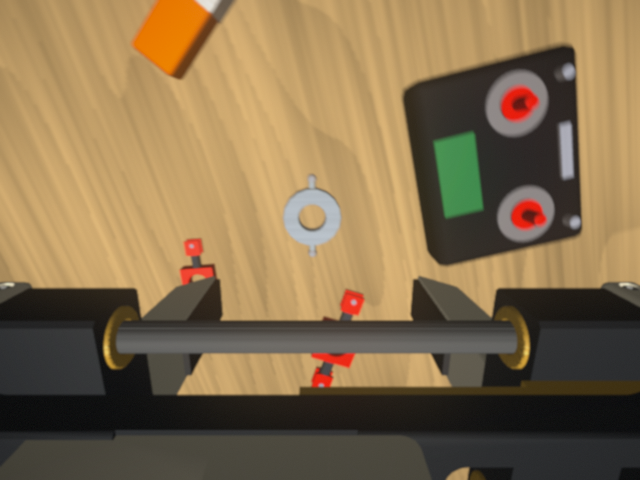

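```bash
python3 - <<'E'
from h import *
m=np.load("w1.npy",allow_pickle=True).item()
p=ray(m,312.5,216.3,.012);print(p, ray(m,312,180,.006),ray(m,312.5,252,.006))
rows([0.477,0.213,0.004],np.radians(-15))
E
```

```text
[0.47616912 0.21474605 0.012     ] [0.48402275 0.24474925 0.006     ] [0.46668914 0.18097357 0.006     ]
turn deg [ 0.05  0.21 -0.6 ] shift [ 0.0055 -0.0036  0.1258] pos [0.479  0.2072 0.1299] f [ 1.3 -3.  -0.6] clk 1.15 q [-0.84  0.35  0.43  1.93 -0.18  0.9  -0.6 ] w 0.092
```

>>> carry_out(motion=[[[0,0,0],[0.006,-0.0035,0.02],0.08],[[0,0,0],[0.006,-0.0035,0.04],0.08],[[0,0,0],[0.006,-0.0035,0.06],0.08],[[0,0,0],[0.006,-0.0035,0.08],0.08],[[0,0,0],[0.006,-0.0035,0.1],0.08],[[0,0,0],[0.006,-0.0035,0.113],0.08],[[0,0,0],[0.006,-0.0035,0.121],0.08],[[0,0,0],[0.006,-0.0035,0.125],0.08],[[0,0,0],[0.006,-0.0035,0.1255],0.06],[[0,0,0],[0.006,-0.0035,0.1255],0.045],[[0,0,0],[0.006,-0.0035,0.1255],0.04],[[0,0,0],[0.006,-0.0035,0.1255],0.04]], squeeze=20)

```text
clock: 2.15
position: [0.4778, 0.2138, 0.0051]
orientation: [2.5, 1.898, -0.002]
force: [1.0, -1.1, -0.7]
grip_width: 0.0579
```

>>> carry_out(motion=[[[0,0,0],[0,0,0],0.04],[[0,0,0],[0,0,0],0.04],[[0,0,0],[0,0,0],0.04]])

```text
clock: 2.4
position: [0.4779, 0.214, 0.0054]
orientation: [2.5, 1.898, -0.001]
force: [-0.1, -0.4, 0.1]
grip_width: 0.0409
```

```bash
python3 - <<'E'
from h import *
rows([0.4765,0.214,0.15],np.radians(-15))
m=camera_model("wrist");im=snapshot("wrist");cv2.imwrite("pics/w2.png",im[:,:,::-1])
E
```

```text
turn deg [ 0.12  0.12 -0.58] shift [-0.0007 -0.0011 -0.1446] pos [0.4779 0.214  0.0054] f [-0.1 -0.4  0.1] clk 2.4 q [-0.78  0.53  0.34  2.03 -0.29  0.62 -0.51] w 0.0409
```

View pics/w2.png

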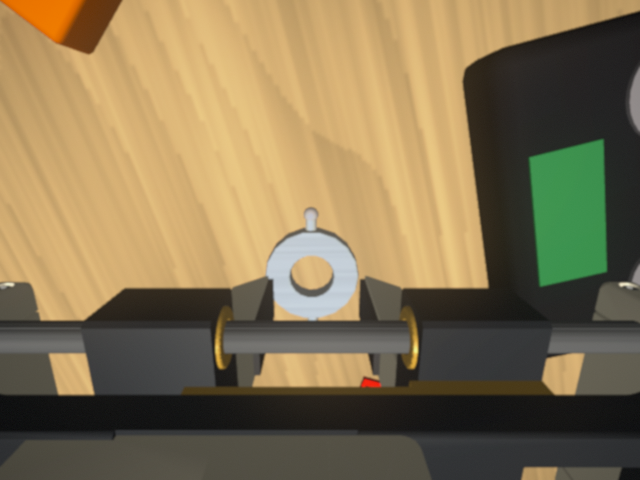

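```bash
python3 - <<'E'
from h import *
m=camera_model("wrist");s=status.sense();R=Ro.from_rotvec(s["orientation"]).as_matrix();p=np.array(s["position"])
print("tcp px",proj(m,p),"tips",proj(m,p+R@[0,.0205,0]),proj(m,p+R@[0,-.0205,0]),"tool x+10mm",proj(m,p+R@[.01,0,0]))
c=ray(m,311.5,272,.012);print("ring",c,"in tool",R.T@(c-p)); print(s["grip_width"])
print("cam pos tool",R.T@(-m["R"].T@m["t"]-p) if 0 else R.T@(-np.array(m["R"]).T@np.array(m["t"])-p))
E
```

```text
tcp px [317.44327464 271.9009414 ] tips [353.57439598 271.92470982] [281.31591144 271.87717545] tool x+10mm [317.46932188 255.19412352]
ring [0.47540145 0.21727559 0.012     ] in tool [ 0.00256348 -0.00327631 -0.00669144]
0.04056801261249298
cam pos tool [ 0.07432401 -0.0006481  -0.18954947]
```

```bash
python3 - <<'E'
import cv2
im=cv2.imread("pics/w2.png")
cv2.imwrite("pics/w2c.png",cv2.resize(im[190:400,210:420],None,fx=2.8,fy=2.8,interpolation=cv2.INTER_CUBIC))
E
```

```text
(no output)
```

View pics/w2c.png

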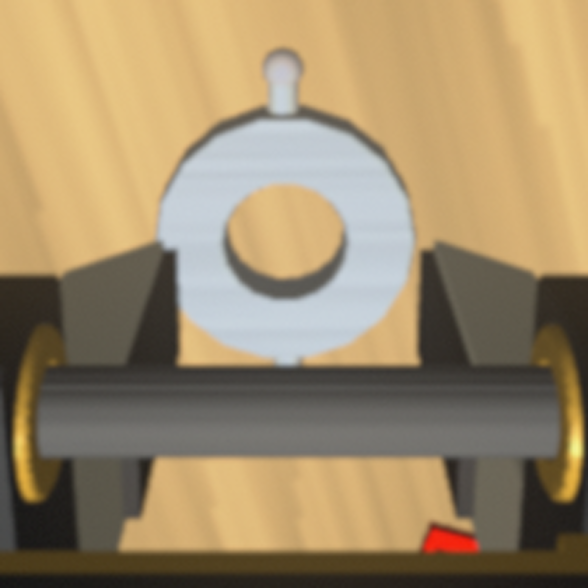

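>>> carry_out(motion=[[[0,0,0],[0,0,0],0.04],[[0,0,0],[0,0,0],0.04]])

```text
clock: 2.62
position: [0.4779, 0.2139, 0.0054]
orientation: [2.5, 1.898, -0.001]
force: [0.0, 0.2, 0.2]
grip_width: 0.0404
```

```bash
python3 - <<'E'
from h import *
m=camera_model("wrist");s=status.sense();R=Ro.from_rotvec(s["orientation"]).as_matrix();p=np.array(s["position"])
for x in (.0095,0,-.0095):
  for h in (0,-.01,-.02,-.03,-.04):
    print(x,h,proj(m,p+R@[x,.0204,h]).round(),proj(m,p+R@[x,-.0204,h]).round(),proj(m,p+R@[x,-.026,h]).round())
im=snapshot("top");cv2.imwrite("pics/t2.png",cv2.resize(im[220:320,180:320,::-1],None,fx=5,fy=5,interpolation=cv2.INTER_CUBIC))
im=snapshot("scene");cv2.imwrite("pics/s2.png",cv2.resize(im[100:250,270:430,::-1],None,fx=4,fy=4,interpolation=cv2.INTER_CUBIC))
E
```

```text
0.0095 0 [354. 256.] [281. 256.] [271. 256.]
0.0095 -0.01 [356. 262.] [279. 262.] [269. 262.]
0.0095 -0.02 [358. 269.] [277. 269.] [266. 269.]
0.0095 -0.03 [360. 276.] [275. 276.] [263. 276.]
0.0095 -0.04 [363. 285.] [273. 285.] [260. 285.]
0 0 [353. 272.] [281. 272.] [272. 272.]
0 -0.01 [355. 279.] [280. 279.] [269. 279.]
0 -0.02 [357. 286.] [278. 286.] [267. 286.]
0 -0.03 [359. 295.] [276. 294.] [264. 294.]
0 -0.04 [362. 304.] [273. 304.] [261. 304.]
-0.0095 0 [353. 287.] [282. 287.] [272. 287.]
-0.0095 -0.01 [355. 295.] [280. 295.] [270. 295.]
-0.0095 -0.02 [357. 303.] [278. 303.] [268. 303.]
-0.0095 -0.03 [359. 312.] [276. 312.] [265. 312.]
-0.0095 -0.04 [361. 322.] [274. 322.] [262. 322.]
```

View pics/s2.png

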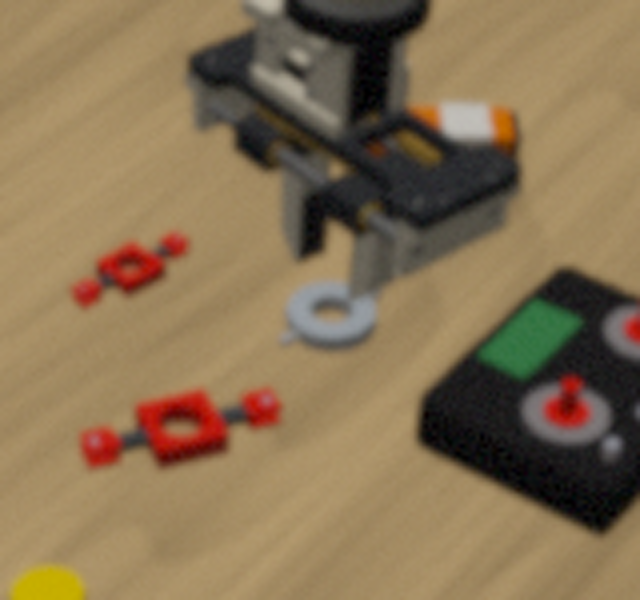

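View pics/t2.png

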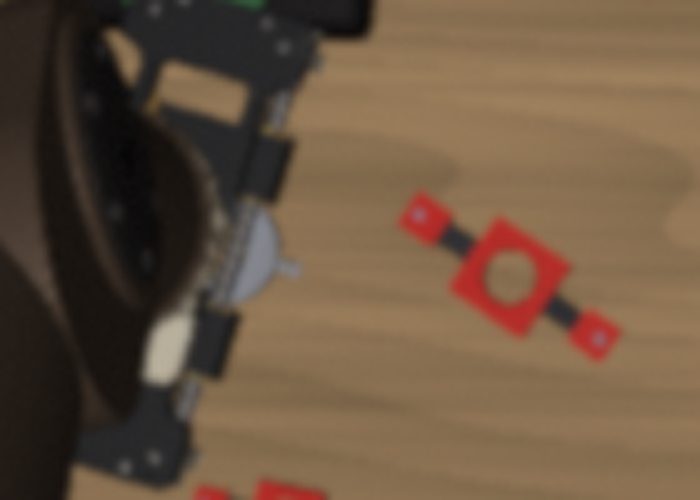

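```bash
python3 - <<'E'
from h import *
S=camera_model("scene");s=status.sense();R=Ro.from_rotvec(s["orientation"]).as_matrix();p=np.array(s["position"])
for h in (0,-.02,-.03,-.04):
  for y in (.0204,-.0204):
    print(h,y,[((proj(S,p+R@[x,y+np.sign(y)*t,h])-[270,100])*4+1.5).round().tolist() for t in (0,.012) for x in (-.0095,.0095)])
m=camera_model("wrist");c=np.array([.4768,.2155,.012]);print((np.array(m["R"])@c+m["t"]))
m=np.load("w1.npy",allow_pickle=True).item();print((np.array(m["R"])@c+m["t"]))
print(Ro.from_matrix(R).as_euler('xyz',degrees=True))
E
```

```text
0 0.0204 [[341.0, 342.0], [367.0, 329.0], [355.0, 352.0], [381.0, 339.0]]
0 -0.0204 [[295.0, 306.0], [320.0, 294.0], [282.0, 296.0], [307.0, 283.0]]
-0.02 0.0204 [[344.0, 314.0], [369.0, 301.0], [358.0, 324.0], [383.0, 311.0]]
-0.02 -0.0204 [[296.0, 278.0], [322.0, 266.0], [283.0, 268.0], [308.0, 256.0]]
-0.03 0.0204 [[345.0, 299.0], [370.0, 287.0], [359.0, 310.0], [385.0, 297.0]]
-0.03 -0.0204 [[297.0, 264.0], [323.0, 252.0], [284.0, 254.0], [309.0, 242.0]]
-0.04 0.0204 [[346.0, 285.0], [372.0, 272.0], [360.0, 296.0], [386.0, 283.0]]
-0.04 -0.0204 [[298.0, 250.0], [324.0, 237.0], [284.0, 239.0], [310.0, 227.0]]
[-0.00070947  0.01945867  0.19595695]
[-0.00279222 -0.02062549  0.31406068]
[1.79883673e+02 1.33976375e-01 7.44157338e+01]
```

>>> carry_out(motion=[[[0,0,0],[0.002,-0.003,0],0.08],[[0,0,0],[0.002,-0.003,0],0.08],[[0,0,0],[0.002,-0.003,0],0.08],[[0,0,0],[0.002,-0.003,0],0.08],[[0,0,0],[0.002,-0.003,0],0.08],[[0,0,0],[0.002,-0.003,0.006],0.08],[[0,0,0],[0.002,-0.003,0.012],0.08],[[0,0,0],[0.002,-0.003,0.018],0.08],[[0,0,0],[0.002,-0.003,0.02],0.08],[[0,0,0],[0.002,-0.003,0.02],0.08]])

```text
clock: 3.55
position: [0.475, 0.2162, -0.0156]
orientation: [2.5, 1.898, -0.003]
force: [0.1, 0.2, 0.1]
grip_width: 0.0796
```

```bash
python3 - <<'E'
from h import *
rows([0.4765,0.214,0.15],np.radians(-15))
m=camera_model("wrist");im=snapshot("wrist");cv2.imwrite("pics/w3.png",im[:,:,::-1])
im=snapshot("scene");cv2.imwrite("pics/s3.png",cv2.resize(im[100:250,270:430,::-1],None,fx=4,fy=4,interpolation=cv2.INTER_CUBIC))
E
```

```text
turn deg [ 0.05  0.2  -0.6 ] shift [-0.0023  0.0022 -0.1656] pos [ 0.475   0.2162 -0.0156] f [0.1 0.2 0.1] clk 3.55 q [-0.77  0.57  0.32  2.05 -0.31  0.58 -0.5 ] w 0.0796
```

View pics/w3.png

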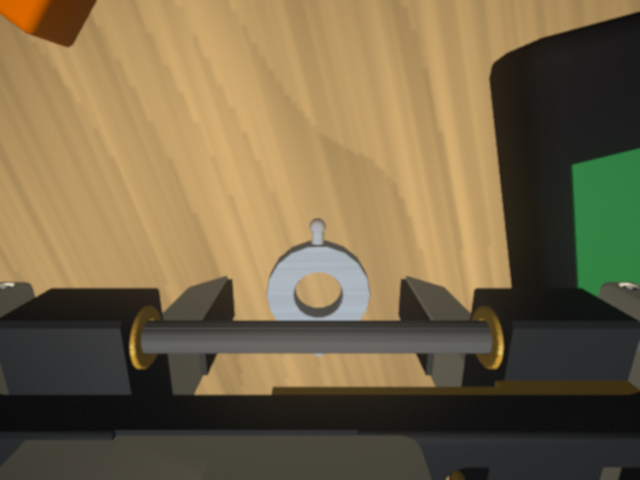

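View pics/s3.png

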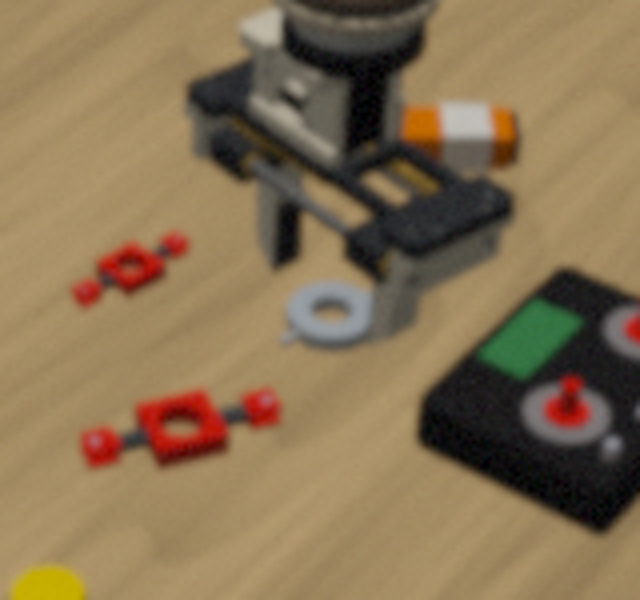

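```bash
python3 - <<'E'
from h import *
m=camera_model("wrist");S=camera_model("scene");s=status.sense();R=Ro.from_rotvec(s["orientation"]).as_matrix();p=np.array(s["position"])
c=ray(m,318.5,291,.012);print(c,R.T@(c-p))
for h in (-.025,-.03,-.035,-.04):
  print(h,[((proj(S,p+R@[x,y,h])-[270,100])*4+1.5).round().tolist() for x,y in ((-.0095,.0398),(-.0095,.052),(.0095,.052))], [proj(m,p+R@[.0095,y,h]).round().tolist() for y in (-.0398,.0398)])
E
```

```text
[0.47598267 0.21680046 0.012     ] [ 0.00045103  0.00046524 -0.02689803]
-0.025 [[364.0, 348.0], [378.0, 360.0], [404.0, 346.0]] [[237.0, 272.0], [398.0, 273.0]]
-0.03 [[364.0, 341.0], [379.0, 353.0], [404.0, 339.0]] [[235.0, 276.0], [401.0, 276.0]]
-0.035 [[365.0, 334.0], [379.0, 346.0], [405.0, 332.0]] [[232.0, 280.0], [403.0, 280.0]]
-0.04 [[365.0, 327.0], [380.0, 338.0], [406.0, 325.0]] [[230.0, 285.0], [406.0, 285.0]]
```

>>> carry_out(motion=[[[0,0,0],[0,0,0.004],0.08],[[0,0,0],[0,0,0.008],0.08],[[0,0,0],[0,0,0.011],0.08],[[0,0,0],[0,0,0.013],0.08],[[0,0,0],[0,0,0.013],0.07],[[0,0,0],[0,0,0.013],0.04],[[0,0,0],[0,0,0.013],0.04],[[0,0,0],[0,0,0.013],0.04],[[0,0,0],[0,0,0.013],0.04],[[0,0,0],[0,0,0.013],0.04],[[0,0,0],[0,0,0.013],0.04]])

```text
clock: 4.57
position: [0.4756, 0.2164, -0.0278]
orientation: [2.5, 1.898, -0.001]
force: [-0.2, -0.8, 1.7]
grip_width: 0.0504
```

```bash
python3 - <<'E'
from h import *
rows([0.4765,0.214,0.15],np.radians(-15))
m=camera_model("wrist");im=snapshot("wrist");cv2.imwrite("pics/w4.png",im[:,:,::-1])
im=snapshot("scene");cv2.imwrite("pics/s4.png",cv2.resize(im[100:250,270:430,::-1],None,fx=4,fy=4,interpolation=cv2.INTER_CUBIC))
E
```

```text
turn deg [ 0.11  0.14 -0.59] shift [-0.0025  0.0019 -0.1778] pos [ 0.4756  0.2164 -0.0278] f [-0.2 -0.8  1.7] clk 4.5667 q [-0.76  0.59  0.31  2.05 -0.32  0.55 -0.49] w 0.0504
```

View pics/w4.png

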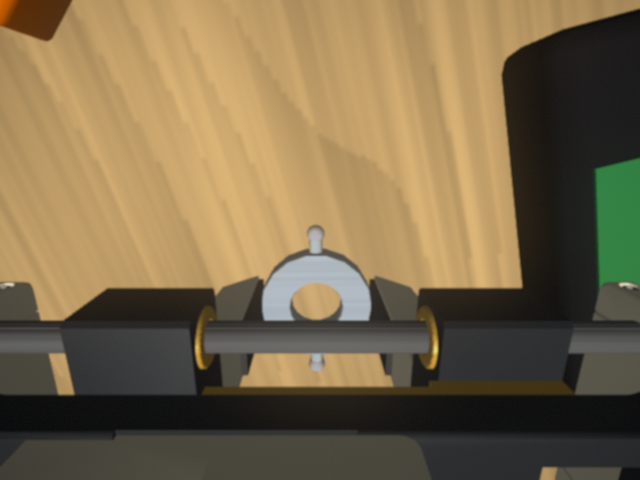

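View pics/s4.png

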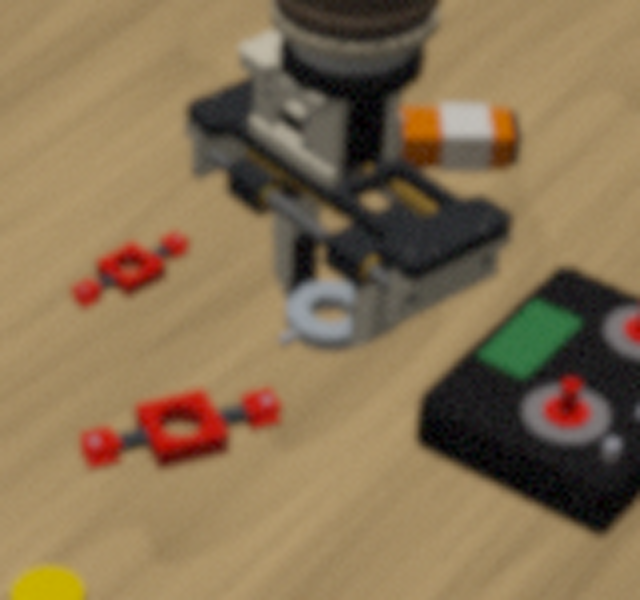

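>>> carry_out(motion=[[[0,0,0],[0,0,-0.01],0.04],[[0,0,0],[0,0,-0.025],0.04],[[0,0,0],[0,0,-0.045],0.04],[[0,0,0],[0,0,-0.065],0.04],[[0,0,0],[0,0,-0.085],0.04],[[0,0,0],[0,0,-0.105],0.04],[[0,0,0],[0,0,-0.125],0.04],[[0,0,0],[0,0,-0.14],0.04],[[0,0,0],[0,0,-0.15],0.04],[[0,0,0],[0,0,-0.15],0.04]])

```text
clock: 5.5
position: [0.4765, 0.2174, 0.1245]
orientation: [2.5, 1.898, 0.004]
force: [0.5, -0.2, -0.4]
grip_width: 0.05
```

```bash
python3 - <<'E'
from h import *
rows([0.624,-0.236,0.122],np.radians(-15))
m=camera_model("wrist");im=snapshot("wrist");cv2.imwrite("pics/w5.png",im[:,:,::-1])
im=snapshot("scene");cv2.imwrite("pics/s5.png",cv2.resize(im[60:210,270:430,::-1],None,fx=5,fy=4.0 if 0 else 4,interpolation=cv2.INTER_CUBIC)) if 0 else cv2.imwrite("pics/s5.png",cv2.resize(im[50:190,280:430,::-1],None,fx=4,fy=4,interpolation=cv2.INTER_CUBIC))
s=status.sense();R=Ro.from_rotvec(s["orientation"]).as_matrix();p=np.array(s["position"])
Rm=np.array(m["R"]);c=R.T@(-Rm.T@np.array(m["t"])-p)
for v in (322,337,352,390):
    d=R.T@Rm.T@np.array([(317-m["cx"])/m["fx"],(v-m["cy"])/m["fy"],1])
    print(v,[ (round(x,3),np.round((c+d*(x-c[0])/d[0])[2],4)) for x in (.04,.03,.02,.01,0,-.01,-.02)])
E
```

```text
turn deg [ 0.24 -0.01 -0.6 ] shift [-0.397   0.264   0.0035] pos [0.4765 0.2174 0.1245] f [ 0.5 -0.2 -0.4] clk 5.5 q [-0.86  0.36  0.43  1.94 -0.19  0.88 -0.61] w 0.05
322 [(0.04, np.float64(-0.1298)), (0.03, np.float64(-0.1118)), (0.02, np.float64(-0.0938)), (0.01, np.float64(-0.0758)), (0, np.float64(-0.0578)), (-0.01, np.float64(-0.0399)), (-0.02, np.float64(-0.0219))]
337 [(0.04, np.float64(-0.1352)), (0.03, np.float64(-0.1187)), (0.02, np.float64(-0.1023)), (0.01, np.float64(-0.0859)), (0, np.float64(-0.0695)), (-0.01, np.float64(-0.0531)), (-0.02, np.float64(-0.0366))]
352 [(0.04, np.float64(-0.1398)), (0.03, np.float64(-0.1247)), (0.02, np.float64(-0.1097)), (0.01, np.float64(-0.0946)), (0, np.float64(-0.0795)), (-0.01, np.float64(-0.0644)), (-0.02, np.float64(-0.0494))]
390 [(0.04, np.float64(-0.1491)), (0.03, np.float64(-0.1368)), (0.02, np.float64(-0.1244)), (0.01, np.float64(-0.112)), (0, np.float64(-0.0996)), (-0.01, np.float64(-0.0872)), (-0.02, np.float64(-0.0748))]
```

View pics/w5.png

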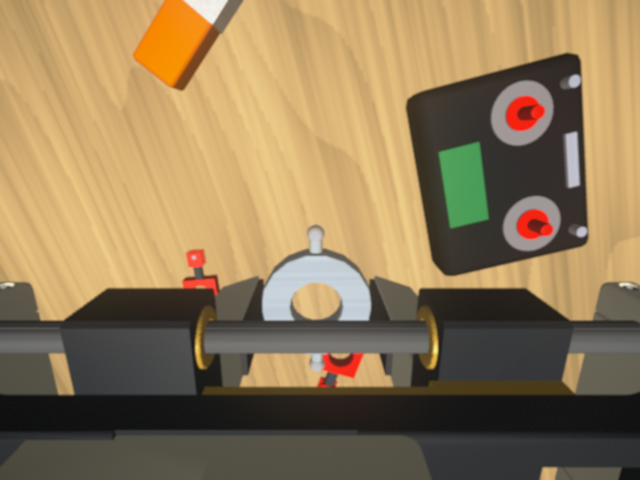

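View pics/s5.png

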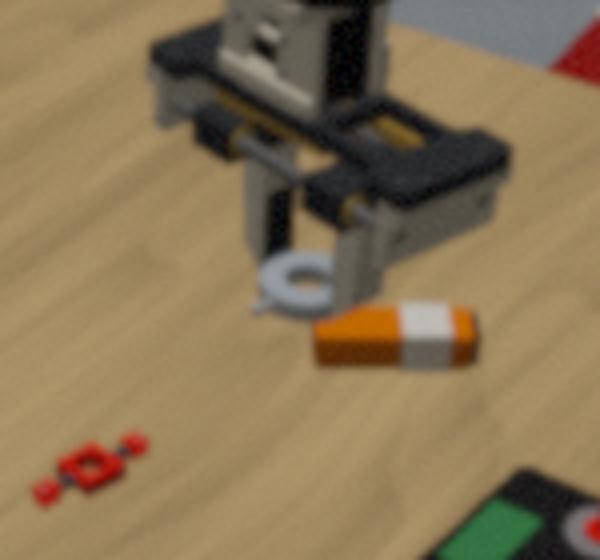

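```bash
python3 - <<'E'
from h import *
m=camera_model("wrist");s=status.sense();R=Ro.from_rotvec(s["orientation"]).as_matrix();p=np.array(s["position"])
c=ray(m,317,302.5,p[2]+.0398);print(c,R.T@(c-p))
S=camera_model("scene")
c=ray(S,280+(301+.5)/4-.5,50+(281+.5)/4-.5,p[2]+.0398);print(c,R.T@(c-p),"px",281)
E
```

```text
[0.47499228 0.21764027 0.16194831] [ 0.00056306 -0.00032596 -0.03980205]
[0.47635598 0.20998541 0.16194831] [-0.00644411  0.00304388 -0.03978001] px 281
```

>>> carry_out(motion=[[[0,0,0],[-0.012,0.008,0],0.04],[[0,0,0],[-0.036,0.024,0],0.04],[[0,0,0],[-0.066,0.044,0],0.04],[[0,0,0],[-0.096,0.064,0],0.04],[[0,0,0],[-0.126,0.084,0],0.04],[[0,0,0],[-0.156,0.104,0],0.04],[[0,0,0],[-0.186,0.124,0],0.04],[[0,0,0],[-0.216,0.144,0],0.04],[[0,0,0],[-0.246,0.164,0],0.04],[[0,0,0],[-0.276,0.184,0],0.04],[[0,0,0],[-0.3,0.2,0],0.04],[[0,0,0],[-0.315,0.21,0],0.04]])

```text
clock: 6.6
position: [0.5923, -0.1473, 0.1218]
orientation: [2.503, 1.893, -0.005]
force: [-0.1, 0.1, -0.8]
grip_width: 0.0506
```

```bash
python3 - <<'E'
from h import *
rows([0.624,-0.236,0.12],np.radians(-15))
E
```

```text
turn deg [ 0.03  0.25 -0.79] shift [-0.0768  0.0547  0.0022] pos [ 0.5923 -0.1473  0.1218] f [-0.1  0.1 -0.8] clk 6.6 q [-0.18  0.5   0.48  1.73 -0.27  0.97  0.13] w 0.0506
```

>>> carry_out(motion=[[[0,0,0],[-0.02,0.014,0],0.04],[[0,0,0],[-0.04,0.028,0],0.04],[[0,0,0],[-0.06,0.042,0],0.04],[[0,0,0],[-0.071,0.051,0],0.04],[[0,0,0],[-0.076,0.0545,0],0.04],[[0,0,0],[-0.0768,0.0547,0],0.04],[[0,0,0],[-0.0768,0.0547,0],0.04]])

```text
clock: 7.18
position: [0.6233, -0.2353, 0.121]
orientation: [2.505, 1.894, -0.006]
force: [0.2, 0.3, 0.5]
grip_width: 0.05
```

```bash
cat >> h.py <<'E'
def shots(tag,sc=None,fx=4):
    w=snapshot("wrist");cv2.imwrite(f"pics/w{tag}.png",w[:,:,::-1])
    if sc:
        x0,x1,y0,y1=sc; im=snapshot("scene");cv2.imwrite(f"pics/s{tag}.png",cv2.resize(im[y0:y1,x0:x1,::-1],None,fx=fx,fy=fx,interpolation=cv2.INTER_CUBIC))
E
python3 - <<'E'
from h import *
rows([0.624,-0.236,0.12],np.radians(-15))
m=camera_model("wrist"); np.save("m.npy",m,allow_pickle=True)
print(proj(m,[0.624,-.236,.122]),proj(m,[0.624,-.236,.07]))
shots("6",(200,350,210,350))
E
```

```text
turn deg [-0.09  0.23 -0.8 ] shift [-0.0005  0.0009  0.001 ] pos [ 0.6233 -0.2353  0.121 ] f [0.2 0.3 0.5] clk 7.1833 q [-0.02  0.59  0.48  1.58 -0.3   1.04  0.26] w 0.05
[319.00535495 273.35535859] [318.59846631 245.74450838]
```

View pics/w6.png

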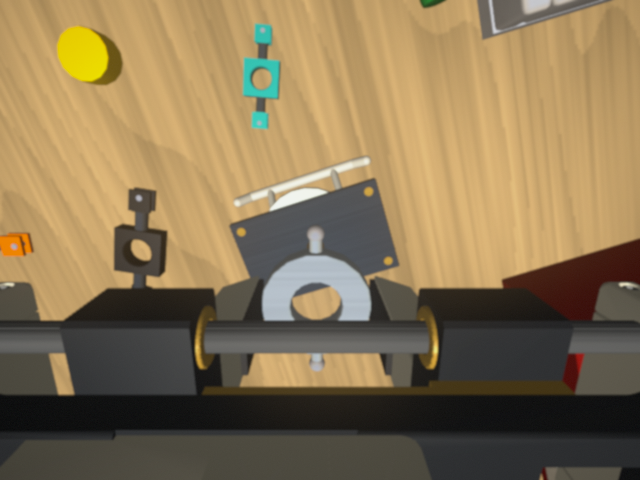

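View pics/s6.png

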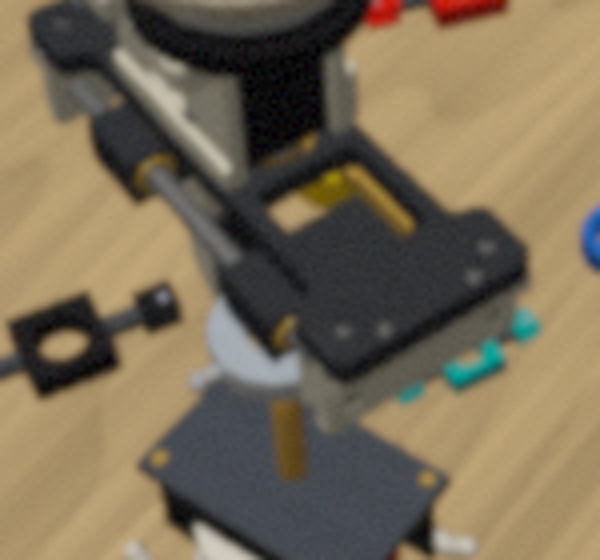

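```bash
python3 - <<'E'
import cv2
im=cv2.imread("pics/w6.png")
cv2.imwrite("pics/w6c.png",cv2.resize(im[160:310,210:410],None,fx=4,fy=4,interpolation=cv2.INTER_CUBIC))
E
```

```text
(no output)
```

View pics/w6c.png

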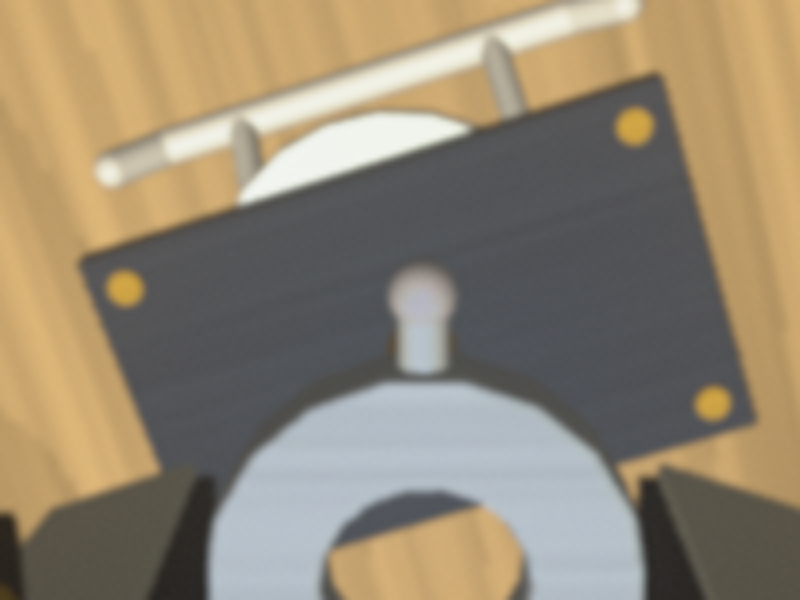

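```bash
python3 - <<'E'
from h import *
m=np.load("m.npy",allow_pickle=True).item()
g=lambda x,y:ray(m,210+(x+.5)/4-.5,160+(y+.5)/4-.5,.07)
a,b,c=g(81,260),g(756,421),g(659,74)
print("mast",(a+b)/2,"scr",(g(126,289)+g(713,404))/2,np.linalg.norm(a-c),np.linalg.norm(b-c))
s=status.sense();R=Ro.from_rotvec(s["orientation"]).as_matrix();p=np.array(s["position"])
for zz in (.0378,.0398,.042):
  q=ray(m,317,302.5,p[2]+zz);print("ring",q)
e=(a+b)/2-q; e[2]=0; print("move tool",R.T@e)
E
```

```text
mast [ 0.62210387 -0.23495091  0.07      ] scr [ 0.62165211 -0.23585266  0.07      ] 0.10372357244670245 0.06485243461927705
ring [ 0.62304111 -0.23520617  0.15941356]
ring [ 0.6233107  -0.23424818  0.16141356]
ring [ 0.62360724 -0.23319439  0.16361356]
move tool [-2.09788455e-03 -9.71745816e-04  8.01457489e-06]
```

>>> carry_out(motion=[[[0,0,0],[-0.001,0,0.01],0.04],[[0,0,0],[-0.001,0,0.02],0.04],[[0,0,0],[-0.001,0,0.028],0.04],[[0,0,0],[-0.001,0,0.036],0.04],[[0,0,0],[-0.001,0,0.044],0.04],[[0,0,0],[-0.001,0,0.052],0.04],[[0,0,0],[-0.001,0,0.06],0.04],[[0,0,0],[-0.001,0,0.06],0.04]])

```text
clock: 7.95
position: [0.6223, -0.235, 0.0596]
orientation: [-2.504, -1.897, 0.008]
force: [-1.3, -0.0, -1.2]
grip_width: 0.0506
```

```bash
python3 - <<'E'
from h import *
rows([0.623,-0.2355,0.0422],np.radians(-15))
shots("7",(200,350,210,350))
E
```

```text
turn deg [-0.2   0.19 -0.71] shift [-0.0003  0.0009  0.0174] pos [ 0.6223 -0.235   0.0596] f [-1.3 -0.  -1.2] clk 7.95 q [-0.    0.66  0.45  1.63 -0.33  0.93  0.29] w 0.0506
```

View pics/s7.png

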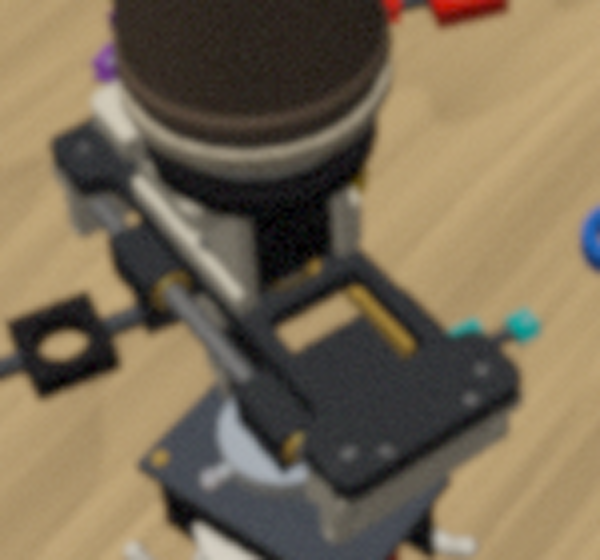

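View pics/w7.png

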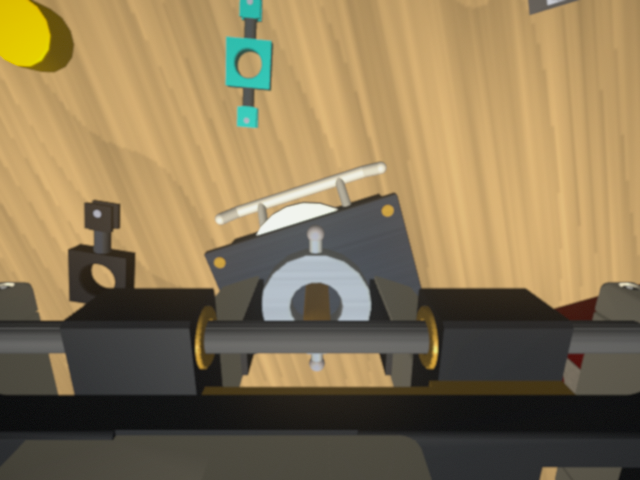

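>>> carry_out(motion=[[[0,0,0],[0,0.0005,0.005],0.04],[[0,0,0],[0,0.0005,0.01],0.04],[[0,0,0],[0,0.0005,0.013],0.04],[[0,0,0],[0,0.0005,0.015],0.04],[[0,0,0],[0,0.0005,0.0165],0.04],[[0,0,0],[0,0.0005,0.0165],0.04]])

```text
clock: 8.55
position: [0.6234, -0.2356, 0.0444]
orientation: [2.504, 1.896, -0.006]
force: [0.0, -1.2, -0.2]
grip_width: 0.0504
```

>>> carry_out(motion=[[[0,0,0],[0,0,0.001],0.04],[[0,0,0],[0,0,0.002],0.04],[[0,0,0],[0,0,0.003],0.04],[[0,0,0],[0,0,0.003],0.04]])

```text
clock: 8.88
position: [0.6235, -0.2356, 0.0423]
orientation: [2.504, 1.896, -0.005]
force: [-2.6, -0.1, 6.4]
grip_width: 0.0498
```

>>> carry_out(motion=[[[0,0,0],[0,0,0],0.07],[[0,0,0],[0,0,0],0.075],[[0,0,0],[0,0,0],0.075],[[0,0,0],[0,0,0],0.075],[[0,0,0],[0,0,0],0.075],[[0,0,0],[0,0,-0.01],0.075],[[0,0,0],[0,0,-0.03],0.075],[[0,0,0],[0,0,-0.055],0.075],[[0,0,0],[0,0,-0.08],0.075],[[0,0,0],[0,0,-0.095],0.075],[[0,0,0],[0,0,-0.1],0.075],[[0,0,0],[0,0,-0.1],0.075]])

```text
clock: 9.88
position: [0.6246, -0.2358, 0.1441]
orientation: [2.502, 1.895, -0.002]
force: [0.6, -0.7, -0.3]
grip_width: 0.0753
```

```bash
python3 - <<'E'
from h import *
rows([0.634,-0.0125,0.12],np.radians(-15))
shots("8",(200,350,210,350))
E
```

```text
turn deg [ 0.09  0.18 -0.73] shift [ 0.2175 -0.0515  0.0234] pos [ 0.6246 -0.2358  0.1441] f [ 0.6 -0.7 -0.3] clk 9.8833 q [-0.03  0.57  0.49  1.55 -0.29  1.09  0.25] w 0.0753
```

View pics/s8.png

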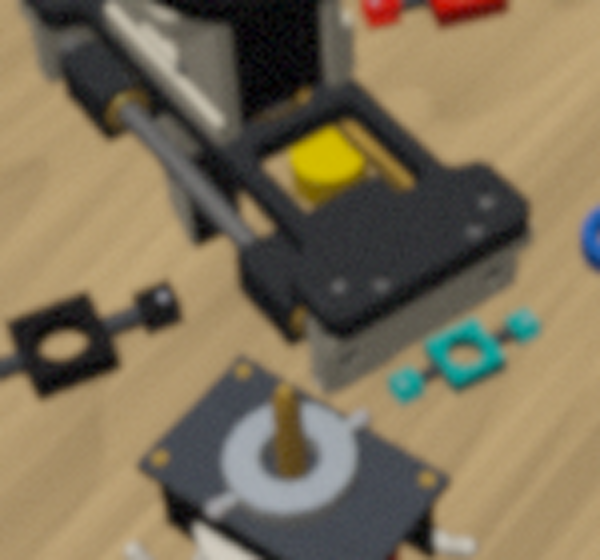

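View pics/w8.png

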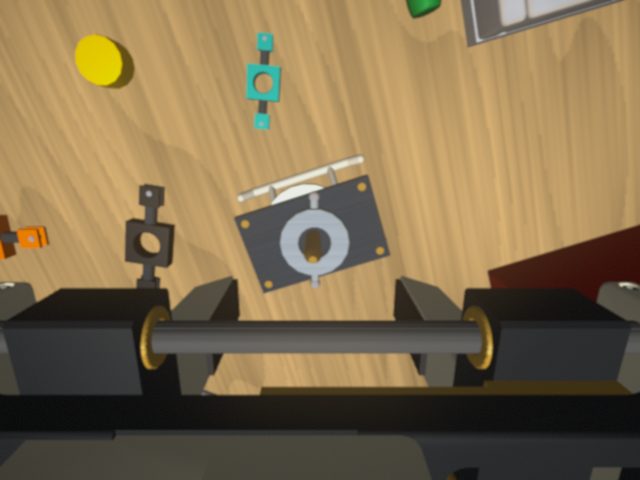

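>>> carry_out(motion=[[[0,0,0],[0.02,-0.005,0],0.075],[[0,0,0],[0.05,-0.012,0.002],0.075],[[0,0,0],[0.08,-0.019,0.008],0.075],[[0,0,0],[0.11,-0.026,0.015],0.075],[[0,0,0],[0.14,-0.033,0.025],0.075],[[0,0,0],[0.17,-0.04,0.035],0.075],[[0,0,0],[0.195,-0.046,0.045],0.075],[[0,0,0],[0.21,-0.05,0.055],0.075],[[0,0,0],[0.2175,-0.0515,0.06],0.075],[[0,0,0],[0.2175,-0.0515,0.06],0.075],[[0,0,0],[0.2175,-0.0515,0.06],0.075]])

```text
clock: 10.9
position: [0.6321, -0.0135, 0.0806]
orientation: [2.505, 1.895, -0.008]
force: [-0.0, 0.4, -0.3]
grip_width: 0.0752
```

```bash
python3 - <<'E'
from h import *
rows([0.634,-0.0125,-0.0278],np.radians(-15.7))
m=camera_model("wrist"); np.save("m.npy",m,allow_pickle=True)
print(proj(m,[.634,-.0125,.014]))
shots("9")
E
```

```text
turn deg [-0.16  0.26 -0.07] shift [0.0019 0.0018 0.1084] pos [ 0.6321 -0.0135  0.0806] f [-0.   0.4 -0.3] clk 10.9 q [-0.37  0.59  0.45  1.7  -0.3   0.93 -0.07] w 0.0752
[319.48782446 236.87613433]
```

View pics/w9.png

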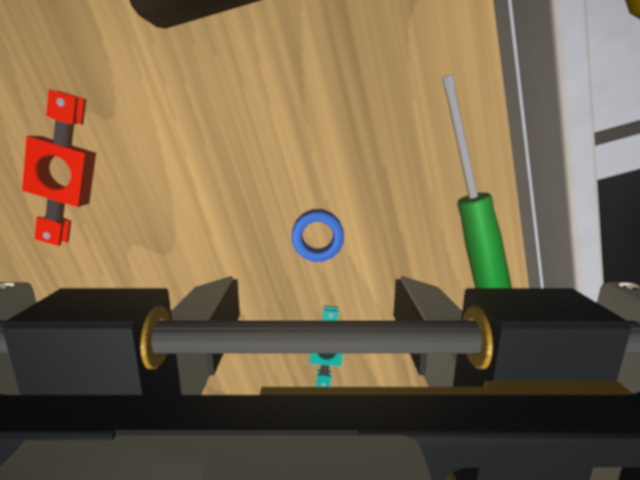

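>>> carry_out(motion=[[[0,0,0],[0.0022,0.0008,0.015],0.065],[[0,0,0],[0.0022,0.0008,0.035],0.065],[[0,0,0],[0.0022,0.0008,0.055],0.065],[[0,0,0],[0.0022,0.0008,0.075],0.065],[[0,0,0],[0.0022,0.0008,0.09],0.065],[[0,0,0],[0.0022,0.0008,0.1],0.065],[[0,0,0],[0.0022,0.0008,0.106],0.065],[[0,0,0],[0.0022,0.0008,0.108],0.065],[[0,0,0],[0.0022,0.0008,0.108],0.06],[[0,0,0],[0.0022,0.0008,0.108],0.03],[[0,0,0],[0.0022,0.0008,0.108],0.03],[[0,0,0],[0.0022,0.0008,0.108],0.03]], squeeze=15)

```text
clock: 11.95
position: [0.6342, -0.0129, -0.0259]
orientation: [2.505, 1.893, -0.005]
force: [-0.1, -0.3, 0.3]
grip_width: 0.0443
```

>>> carry_out(motion=[[[0,0,0],[0,0,0],0.03],[[0,0,0],[0,0,0],0.03],[[0,0,0],[0,0,0],0.03]])

```text
clock: 12.2
position: [0.6343, -0.0128, -0.0257]
orientation: [2.504, 1.893, -0.005]
force: [0.3, 0.2, -0.8]
grip_width: 0.0392
```

```bash
python3 - <<'E'
from h import *
rows([0.6235,-0.2356,-0.0278],np.radians(-15.7))
m=camera_model("wrist"); np.save("m.npy",m,allow_pickle=True)
shots("10")
E
```

```text
turn deg [-0.01  0.22 -0.13] shift [-0.2173  0.0504  0.0029] pos [ 0.6343 -0.0128 -0.0257] f [ 0.3  0.2 -0.8] clk 12.2 q [-0.32  0.72  0.39  1.77 -0.38  0.73 -0.01] w 0.0392
```

View pics/w10.png

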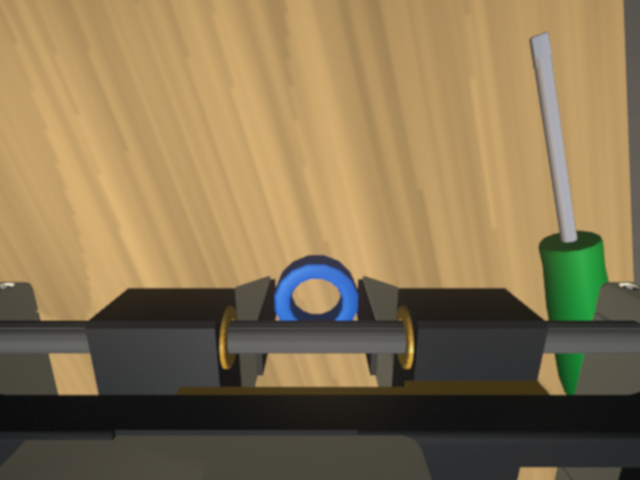

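>>> carry_out(motion=[[[0,0,0],[0,0,-0.01],0.03],[[0,0,0],[0,0,-0.03],0.03],[[0,0,0],[0,0,-0.06],0.03],[[0,0,0],[-0.005,0.001,-0.09],0.03],[[0,0,0],[-0.025,0.006,-0.12],0.03],[[0,0,0],[-0.055,0.013,-0.14],0.03],[[0,0,0],[-0.085,0.02,-0.145],0.03],[[0,0,0],[-0.115,0.027,-0.145],0.03],[[0,0,0],[-0.145,0.034,-0.145],0.03],[[0,0,0],[-0.175,0.041,-0.145],0.03],[[0,0,0],[-0.2,0.047,-0.145],0.03],[[0,0,0],[-0.215,0.05,-0.145],0.03]])

```text
clock: 13.25
position: [0.6229, -0.237, 0.121]
orientation: [2.507, 1.887, -0.007]
force: [-0.2, -0.9, 0.9]
grip_width: 0.0393
```

>>> carry_out(motion=[[[0,0,0],[0,0,0],0.03],[[0,0,0],[0,0,0],0.03]])

```text
clock: 13.42
position: [0.6226, -0.2378, 0.1215]
orientation: [2.508, 1.884, -0.006]
force: [-1.2, 0.7, 0.1]
grip_width: 0.0395
```

```bash
cat >> h.py <<'E'
def held(px,dz,mast=(0.6235,-0.2356),w=None):
    """px of held top-face centre, dz height of that face above TCP: offset in tool, then shift to put it over mast"""
    m=w or camera_model("wrist"); s=status.sense();R=Ro.from_rotvec(s["orientation"]).as_matrix();p=np.array(s["position"])
    q=ray(m,*px,p[2]+dz); o=R.T@(q-p); e=np.array([*mast,0])-q; e[2]=0
    print("held in tool",o.round(4),"world",q.round(4),"shift to mast",(R.T@e).round(4))
E
python3 - <<'E'
from h import *
rows([0.6235,-0.2356,-0.0257],np.radians(-15.7))
m=camera_model("wrist"); np.save("m.npy",m,allow_pickle=True)
held((316.5,296),.0397)
print("mast tip px",proj(m,[.6235,-.2356,.122]))
shots("11",(200,350,210,350))
E
```

```text
turn deg [ 0.06  0.34 -0.47] shift [3.200e-03 1.000e-04 1.472e-01] pos [ 0.6226 -0.2378  0.1215] f [-1.2  0.7  0.1] clk 13.4167 q [-0.02  0.59  0.48  1.58 -0.3   1.04  0.26] w 0.0395
held in tool [ 0.0038 -0.0006 -0.0397] world [ 0.6232 -0.2338  0.1612] shift to mast [-0.0017  0.0008  0.    ]
mast tip px [317.90248744 268.31176755]
```

View pics/w11.png

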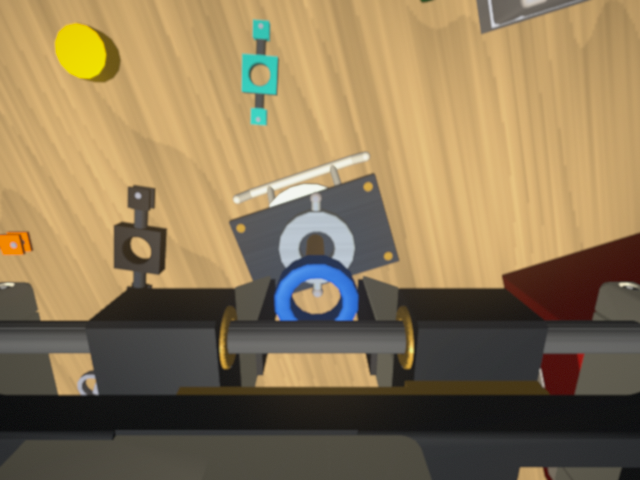

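View pics/s11.png

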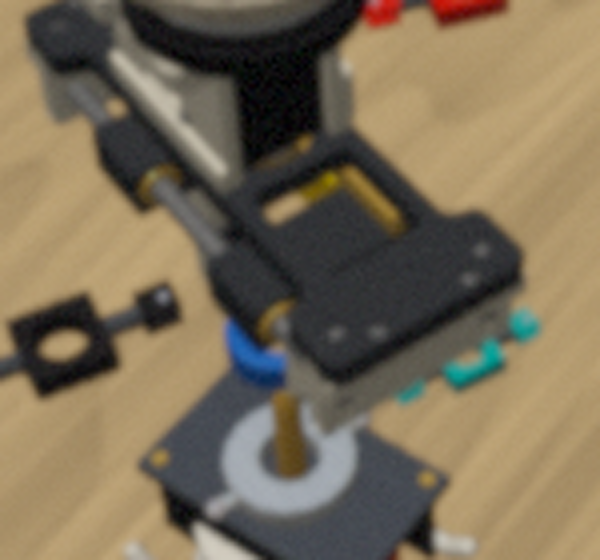

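>>> carry_out(motion=[[[0,0,0],[-0.0017,0.0005,0.006],0.03],[[0,0,0],[-0.0017,0.0005,0.014],0.03],[[0,0,0],[-0.0017,0.0005,0.022],0.03],[[0,0,0],[-0.0017,0.0005,0.03],0.03],[[0,0,0],[-0.0017,0.0005,0.038],0.03],[[0,0,0],[-0.0017,0.0005,0.046],0.03],[[0,0,0],[-0.0017,0.0005,0.054],0.03],[[0,0,0],[-0.0017,0.0005,0.059],0.03],[[0,0,0],[-0.0017,0.0005,0.059],0.03],[[0,0,0],[-0.0017,0.0005,0.059],0.03]])

```text
clock: 14.35
position: [0.6233, -0.2367, 0.0618]
orientation: [2.506, 1.89, -0.005]
force: [-0.3, -0.1, -0.1]
grip_width: 0.039
```

```bash
python3 - <<'E'
from h import *
rows([0.6235,-0.2356,0.082-0.0257],np.radians(-15.7))
held((316.5,296),.0397)
shots("12")
E
```

```text
turn deg [-0.01  0.25 -0.25] shift [ 0.0012 -0.0001  0.0055] pos [ 0.6233 -0.2367  0.0618] f [-0.3 -0.1 -0.1] clk 14.35 q [-0.    0.65  0.45  1.63 -0.33  0.93  0.29] w 0.039
held in tool [ 0.0038 -0.0006 -0.0397] world [ 0.6238 -0.2328  0.1015] shift to mast [-0.0028  0.0005  0.    ]
```

View pics/w12.png

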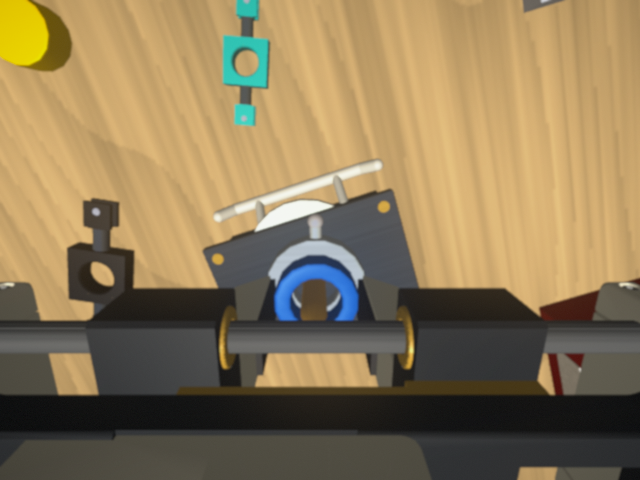

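>>> carry_out(motion=[[[0,0,0],[-0.002,0,0.002],0.03],[[0,0,0],[-0.002,0,0.004],0.03],[[0,0,0],[-0.002,0,0.0055],0.03],[[0,0,0],[-0.002,0,0.0065],0.03],[[0,0,0],[-0.002,0,0.0075],0.03],[[0,0,0],[-0.002,0,0.0075],0.03]])

```text
clock: 14.9
position: [0.6231, -0.239, 0.0561]
orientation: [2.506, 1.89, -0.004]
force: [-4.6, 1.8, 10.8]
grip_width: 0.0393
```

>>> carry_out(motion=[[[0,0,0],[0,0,0],0.06],[[0,0,0],[0,0,0],0.065],[[0,0,0],[0,0,0],0.065],[[0,0,0],[0,0,0],0.065],[[0,0,0],[0,0,0],0.065],[[0,0,0],[0,0,-0.01],0.065],[[0,0,0],[0,0,-0.03],0.065],[[0,0,0],[0,0,-0.055],0.065],[[0,0,0],[0,0,-0.08],0.065],[[0,0,0],[0,0,-0.088],0.065],[[0,0,0],[0,0,-0.09],0.065],[[0,0,0],[0,0,-0.09],0.065]])

```text
clock: 15.9
position: [0.6233, -0.2387, 0.1467]
orientation: [2.505, 1.889, -0.003]
force: [0.3, 0.5, -0.3]
grip_width: 0.0654
```

```bash
python3 - <<'E'
from h import *
rows([0.4675,0.0835,0.08],np.radians(-32.9))
m=camera_model("wrist"); np.save("m.npy",m,allow_pickle=True)
shots("13",(200,350,210,350))
E
```

```text
turn deg [ 0.17  0.2  16.95] shift [ 0.2672 -0.2385  0.0651] pos [ 0.6233 -0.2387  0.1467] f [ 0.3  0.5 -0.3] clk 15.9 q [-0.02  0.57  0.49  1.55 -0.29  1.09  0.25] w 0.0654
```

View pics/w13.png

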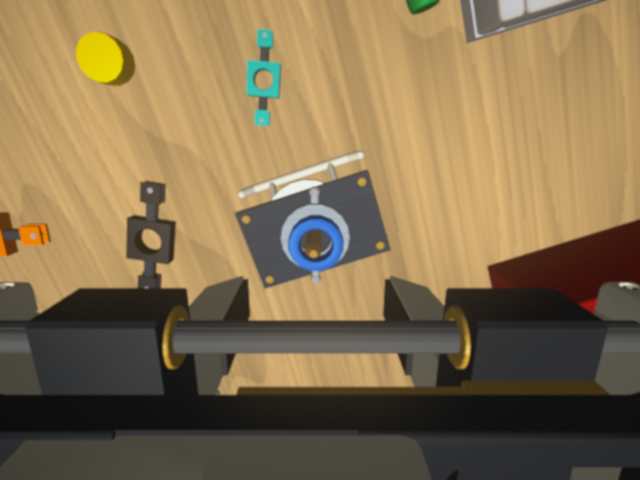

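View pics/s13.png

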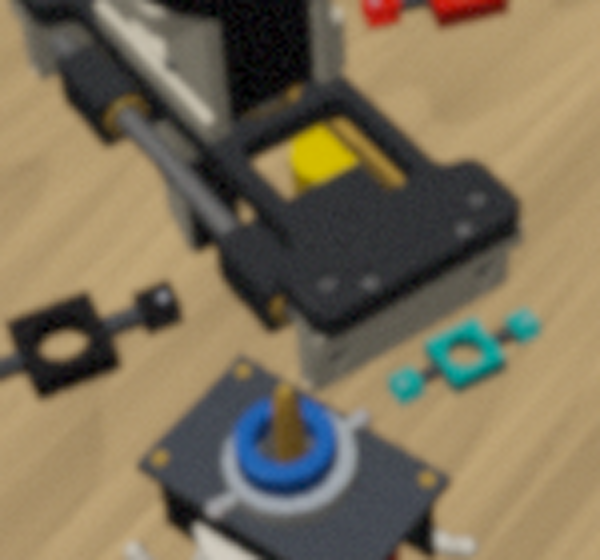

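>>> carry_out(motion=[[[0,0,1],[0.015,-0.013,0],0.065],[[0,0,2],[0.038,-0.034,0],0.065],[[0,0,4],[0.063,-0.056,0.005],0.065],[[0,0,6],[0.088,-0.078,0.01],0.07],[[0,0,8],[0.113,-0.101,0.015],0.075],[[0,0,10],[0.138,-0.123,0.02],0.075],[[0,0,12],[0.163,-0.145,0.03],0.075],[[0,0,14],[0.188,-0.168,0.04],0.075],[[0,0,16],[0.213,-0.19,0.05],0.075],[[0,0,17],[0.238,-0.212,0.058],0.075],[[0,0,17],[0.256,-0.23,0.063],0.075],[[0,0,17],[0.267,-0.2385,0.065],0.075]])

```text
clock: 17.0
position: [0.4627, 0.0865, 0.0771]
orientation: [2.757, 1.505, -0.012]
force: [-0.5, -0.1, -0.6]
grip_width: 0.0748
```

>>> carry_out(motion=[[[0,0,0],[0,0,0],0.075],[[0,0,0],[0,0,0],0.075]])

```text
clock: 17.17
position: [0.4613, 0.087, 0.0761]
orientation: [2.756, 1.508, -0.016]
force: [-0.8, -0.5, 0.1]
grip_width: 0.075
```

```bash
python3 - <<'E'
from h import *
m=np.load("m.npy",allow_pickle=True).item()
c=[ray(m,u,v,.07) for u,v in ((236,213),(369,170),(389,249),(265,287))];print("deck mean",np.mean(c,0),"tip",ray(m,314,254,.122),"sleeve",ray(m,315.5,243.5,.096))
rows([0.4675,0.0835,-0.0265],np.radians(-32.9))
m=camera_model("wrist"); np.save("m.npy",m,allow_pickle=True)
print(proj(m,[.4675,.0835,.014]))
shots("14")
E
```

```text
deck mean [ 0.62208397 -0.23504679  0.07      ] tip [ 0.62199077 -0.23586675  0.122     ] sleeve [ 0.62261187 -0.23714078  0.096     ]
turn deg [-0.27  0.5   0.29] shift [0.0013 0.0076 0.1026] pos [0.4613 0.087  0.0761] f [-0.8 -0.5  0.1] clk 17.1667 q [-0.71  0.37  0.53  2.11 -0.26  0.74 -0.58] w 0.075
[327.04397294 239.42357389]
```

View pics/w14.png

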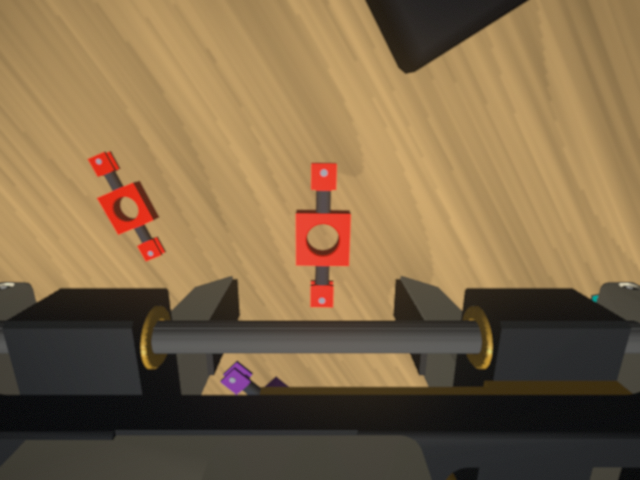

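>>> carry_out(motion=[[[0,0,0.5],[0.001,0.003,0.01],0.07],[[0,0,0.5],[0.002,0.0045,0.03],0.07],[[0,0,0.5],[0.002,0.0045,0.05],0.07],[[0,0,0.5],[0.002,0.0045,0.07],0.07],[[0,0,0.5],[0.002,0.0045,0.085],0.07],[[0,0,0.5],[0.002,0.0045,0.095],0.07],[[0,0,0.5],[0.002,0.0045,0.1],0.07],[[0,0,0.5],[0.002,0.0045,0.1025],0.07],[[0,0,0.5],[0.002,0.0045,0.1025],0.06],[[0,0,0.5],[0.002,0.0045,0.1025],0.03],[[0,0,0.5],[0.002,0.0045,0.1025],0.03],[[0,0,0.5],[0.002,0.0045,0.1025],0.03]], squeeze=20)

```text
clock: 18.22
position: [0.467, 0.0849, -0.0253]
orientation: [2.763, 1.493, -0.012]
force: [-0.3, 1.0, 1.5]
grip_width: 0.0478
```

>>> carry_out(motion=[[[0,0,0],[0,0,0],0.03],[[0,0,0],[0,0,0],0.03],[[0,0,0],[0,0,0],0.03]])

```text
clock: 18.47
position: [0.4672, 0.0852, -0.0249]
orientation: [2.763, 1.494, -0.01]
force: [-0.9, -0.1, 6.8]
grip_width: 0.0398
```

```bash
python3 - <<'E'
from h import *
rows([0.6225,-0.2356,0.12],np.radians(-32.9))
shots("15")
E
```

```text
turn deg [-0.13  0.36 -0.3 ] shift [-0.1843  0.3052 -0.1444] pos [ 0.4672  0.0852 -0.0249] f [-0.9 -0.1  6.8] clk 18.4667 q [-0.59  0.55  0.4   2.17 -0.42  0.51 -0.45] w 0.0398
```

View pics/w15.png

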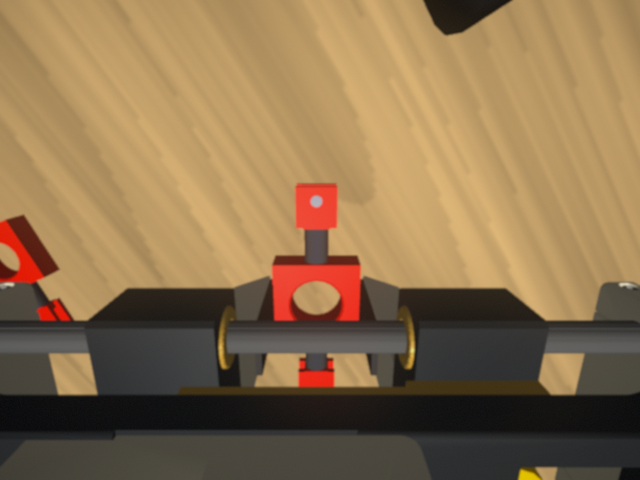

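>>> carry_out(motion=[[[0,0,0],[0,0,-0.01],0.03],[[0,0,0],[0,0,-0.03],0.03],[[0,0,0],[0,0,-0.055],0.03],[[0,0,0],[-0.003,0.005,-0.085],0.03],[[0,0,0],[-0.012,0.02,-0.115],0.03],[[0,0,0],[-0.024,0.04,-0.14],0.03],[[0,0,0],[-0.039,0.065,-0.152],0.03],[[0,0,0],[-0.054,0.09,-0.152],0.03],[[0,0,0],[-0.069,0.115,-0.152],0.03],[[0,0,0],[-0.084,0.14,-0.152],0.03],[[0,0,0],[-0.099,0.165,-0.152],0.03],[[0,0,0],[-0.11,0.182,-0.152],0.03]])

```text
clock: 19.52
position: [0.5607, -0.1089, 0.1283]
orientation: [2.763, 1.49, -0.01]
force: [-0.9, 0.7, -0.4]
grip_width: 0.0395
```

```bash
python3 - <<'E'
from h import *
rows([0.6225,-0.2356,0.125],np.radians(-32.9))
held((317,297.5),.0389,(.6225,-.2356))
E
```

```text
turn deg [-0.06  0.39 -0.41] shift [-0.072   0.1212  0.0036] pos [ 0.5607 -0.1089  0.1283] f [-0.9  0.7 -0.4] clk 19.5167 q [-0.32  0.45  0.58  1.82 -0.29  0.96 -0.19] w 0.0395
held in tool [ 0.0025 -0.0001 -0.0389] world [ 0.5621 -0.1066  0.1672] shift to mast [-0.0747  0.1213  0.0004]
```

>>> carry_out(motion=[[[0,0,0],[-0.013,0.022,0],0.03],[[0,0,0],[-0.028,0.045,0],0.03],[[0,0,0],[-0.043,0.07,0],0.03],[[0,0,0],[-0.057,0.093,0],0.03],[[0,0,0],[-0.067,0.109,0],0.03],[[0,0,0],[-0.073,0.1185,0],0.03],[[0,0,0],[-0.0747,0.1213,0],0.03],[[0,0,0],[-0.0747,0.1213,0],0.03],[[0,0,0],[-0.0747,0.1213,0],0.03]])

```text
clock: 20.27
position: [0.6208, -0.2364, 0.1286]
orientation: [2.763, 1.492, -0.01]
force: [0.1, 0.5, -1.2]
grip_width: 0.0394
```

```bash
python3 - <<'E'
from h import *
rows([0.6225,-0.2356,0.125],np.radians(-32.9))
shots("16",(200,350,210,350))
held((317,297.5),.0389,(.6225,-.2356))
E
```

```text
turn deg [-0.11  0.36 -0.35] shift [0.0016 0.001  0.0036] pos [ 0.6208 -0.2364  0.1286] f [ 0.1  0.5 -1.2] clk 20.2667 q [-0.07  0.6   0.57  1.58 -0.35  1.07  0.  ] w 0.0394
held in tool [ 0.0025 -0.0001 -0.0389] world [ 0.6224 -0.2337  0.1676] shift to mast [-0.0015  0.0011  0.    ]
```

View pics/w16.png

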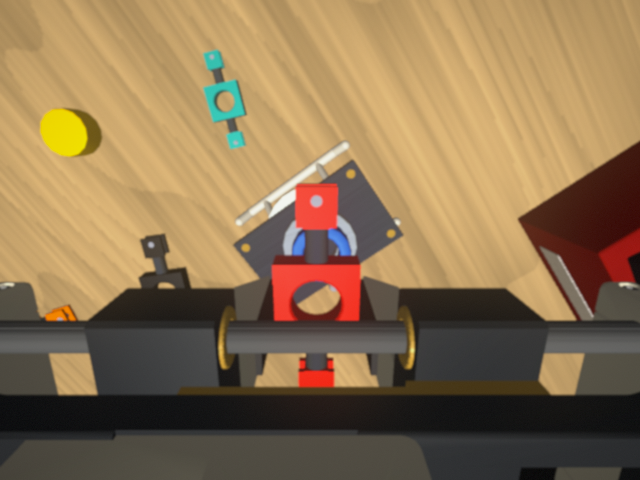

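View pics/s16.png

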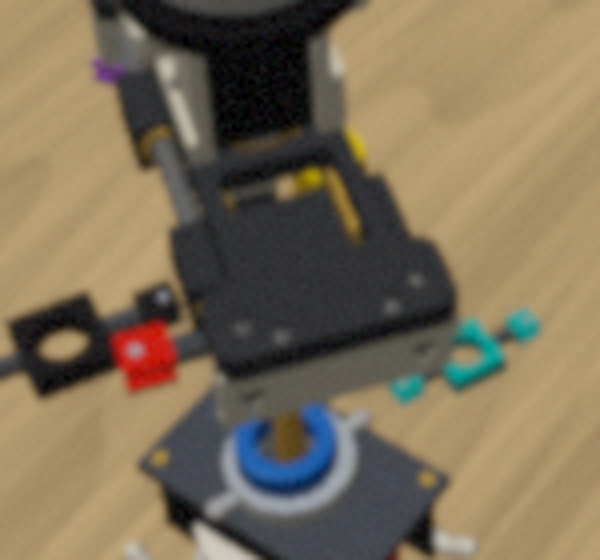

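>>> carry_out(motion=[[[0,0,0],[-0.0015,0.001,0.006],0.03],[[0,0,0],[-0.0015,0.001,0.014],0.03],[[0,0,0],[-0.0015,0.001,0.022],0.03],[[0,0,0],[-0.0015,0.001,0.03],0.03],[[0,0,0],[-0.0015,0.001,0.038],0.03],[[0,0,0],[-0.0015,0.001,0.046],0.03],[[0,0,0],[-0.0015,0.001,0.051],0.03],[[0,0,0],[-0.0015,0.001,0.051],0.03],[[0,0,0],[-0.0015,0.001,0.051],0.03]])

```text
clock: 21.12
position: [0.6205, -0.2381, 0.0773]
orientation: [2.763, 1.493, -0.011]
force: [-1.1, 0.0, -0.0]
grip_width: 0.0396
```

```bash
python3 - <<'E'
from h import *
rows([0.6225,-0.2356,0.096-.0249],np.radians(-32.9))
shots("17")
held((317,297.5),.0389,(.6225,-.2356))
E
```

```text
turn deg [-0.14  0.36 -0.32] shift [0.0032 0.0003 0.0062] pos [ 0.6205 -0.2381  0.0773] f [-1.1  0.  -0. ] clk 21.1167 q [-0.05  0.65  0.54  1.62 -0.38  0.98  0.03] w 0.0396
held in tool [ 0.0025 -0.0001 -0.0389] world [ 0.6223 -0.2359  0.1167] shift to mast [ 0.0004  0.     -0.    ]
```

View pics/w17.png

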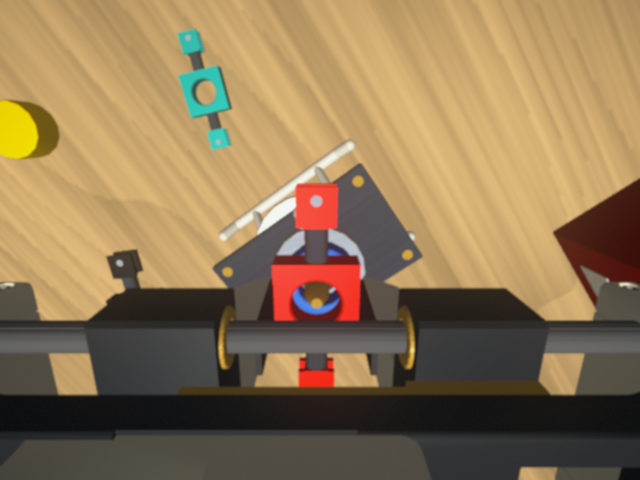

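Mast tip shows in the hub hole at (317,303), no contact force. Lower the rest.

>>> carry_out(motion=[[[0,0,0],[0.0003,0,0.003],0.03],[[0,0,0],[0.0003,0,0.005],0.03],[[0,0,0],[0.0003,0,0.006],0.03],[[0,0,0],[0.0003,0,0.007],0.03],[[0,0,0],[0.0003,0,0.008],0.03],[[0,0,0],[0.0003,0,0.008],0.03]])

```text
clock: 21.67
position: [0.6211, -0.238, 0.0712]
orientation: [2.762, 1.493, -0.008]
force: [-4.2, 2.4, 11.7]
grip_width: 0.0398
```

Contact at the expected height (0.0711). Release and rise.

>>> carry_out(motion=[[[0,0,0],[0,0,0],0.06],[[0,0,0],[0,0,0],0.065],[[0,0,0],[0,0,0],0.065],[[0,0,0],[0,0,0],0.065],[[0,0,0],[0,0,0],0.065],[[0,0,0],[0,0,-0.01],0.065],[[0,0,0],[0,0,-0.03],0.065],[[0,0,0],[0,0,-0.05],0.065],[[0,0,0],[0,0,-0.068],0.065],[[0,0,0],[0,0,-0.075],0.065],[[0,0,0],[0,0,-0.075],0.065]])

```text
clock: 22.58
position: [0.6225, -0.2383, 0.1485]
orientation: [2.76, 1.492, -0.004]
force: [0.3, -0.3, -0.4]
grip_width: 0.0653
```

```bash
python3 - <<'E'
from h import *
rows([0.496,-0.063,0.085],np.radians(-32.9))
m=camera_model("wrist"); np.save("m.npy",m,allow_pickle=True)
shots("18",(200,350,210,350))
E
```

```text
turn deg [ 0.13  0.24 -0.32] shift [ 0.0776 -0.2021  0.0627] pos [ 0.6225 -0.2383  0.1485] f [ 0.3 -0.3 -0.4] clk 22.5833 q [-0.08  0.58  0.57  1.55 -0.34  1.1  -0.  ] w 0.0653
```

View pics/w18.png

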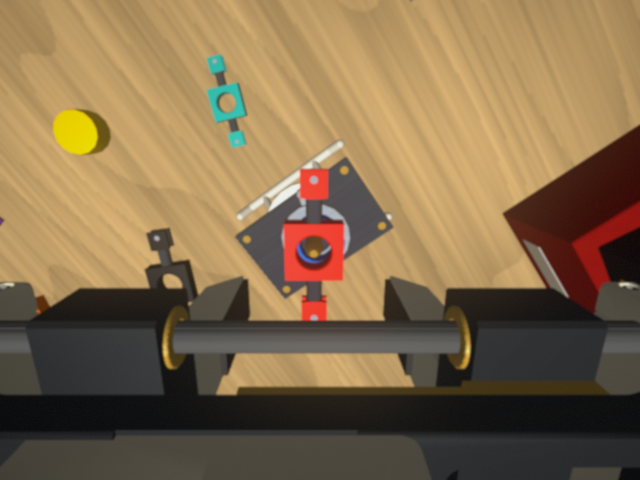

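View pics/s18.png

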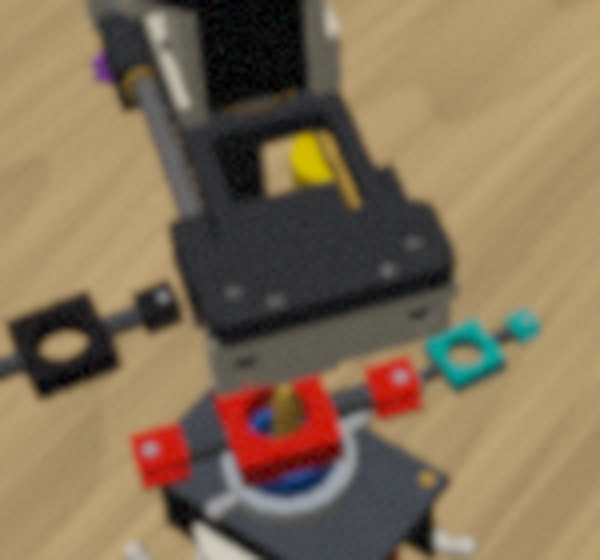

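>>> carry_out(motion=[[[0,0,0],[0.005,-0.012,0],0.065],[[0,0,0],[0.014,-0.036,0],0.065],[[0,0,0],[0.024,-0.062,0.005],0.065],[[0,0,0],[0.034,-0.088,0.012],0.065],[[0,0,0],[0.044,-0.114,0.02],0.065],[[0,0,0],[0.054,-0.14,0.03],0.065],[[0,0,0],[0.064,-0.166,0.04],0.065],[[0,0,0],[0.072,-0.188,0.05],0.065],[[0,0,0],[0.0765,-0.199,0.058],0.065],[[0,0,0],[0.0776,-0.202,0.0625],0.065],[[0,0,0],[0.0776,-0.202,0.0625],0.065],[[0,0,0],[0.0776,-0.202,0.0625],0.065]])

```text
clock: 23.68
position: [0.4946, -0.0628, 0.083]
orientation: [2.763, 1.493, -0.009]
force: [0.1, -0.9, 0.3]
grip_width: 0.0654
```

```bash
python3 - <<'E'
from h import *
rows([0.496,-0.063,-.0245],np.radians(-32.9))
m=camera_model("wrist"); np.save("m.npy",m,allow_pickle=True)
print(proj(m,[.496,-.063,.022]))
shots("19")
E
```

```text
turn deg [-0.09  0.34 -0.33] shift [0.0013 0.0014 0.1075] pos [ 0.4946 -0.0628  0.083 ] f [ 0.1 -0.9  0.3] clk 23.6833 q [-0.41  0.4   0.57  2.04 -0.29  0.78 -0.25] w 0.0654
[318.77677353 239.80075321]
```

View pics/w19.png

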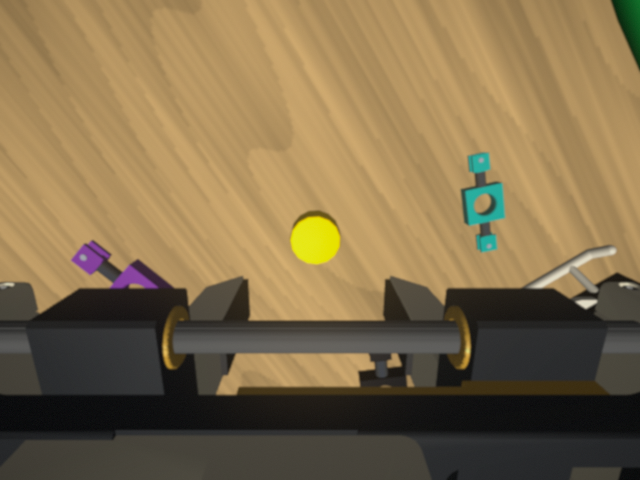

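>>> carry_out(motion=[[[0,0,0],[0.0013,-0.001,0.012],0.065],[[0,0,0],[0.0013,-0.001,0.032],0.065],[[0,0,0],[0.0013,-0.001,0.052],0.065],[[0,0,0],[0.0013,-0.001,0.072],0.065],[[0,0,0],[0.0013,-0.001,0.088],0.065],[[0,0,0],[0.0013,-0.001,0.098],0.065],[[0,0,0],[0.0013,-0.001,0.104],0.065],[[0,0,0],[0.0013,-0.001,0.106],0.065],[[0,0,0],[0.0013,-0.001,0.106],0.06],[[0,0,0],[0.0013,-0.001,0.106],0.03],[[0,0,0],[0.0013,-0.001,0.106],0.03],[[0,0,0],[0.0013,-0.001,0.106],0.03]], squeeze=15)

```text
clock: 24.73
position: [0.4952, -0.062, -0.022]
orientation: [2.762, 1.491, -0.006]
force: [-0.4, 0.0, 0.2]
grip_width: 0.0447
```

>>> carry_out(motion=[[[0,0,0],[0,0,0],0.03],[[0,0,0],[0,0,0],0.03],[[0,0,0],[0,0,0],0.03]])

```text
clock: 24.98
position: [0.4956, -0.0619, -0.0216]
orientation: [2.762, 1.492, -0.005]
force: [0.2, 1.2, 3.3]
grip_width: 0.0373
```

```bash
python3 - <<'E'
from h import *
rows([0.6225,-0.2356,0.13],np.radians(-32.9))
shots("20")
E
```

```text
turn deg [ 0.05  0.24 -0.35] shift [-0.0763  0.2015 -0.1511] pos [ 0.4956 -0.0619 -0.0216] f [0.2 1.2 3.3] clk 24.9833 q [-0.3   0.57  0.43  2.11 -0.44  0.55 -0.13] w 0.0373
```

View pics/w20.png

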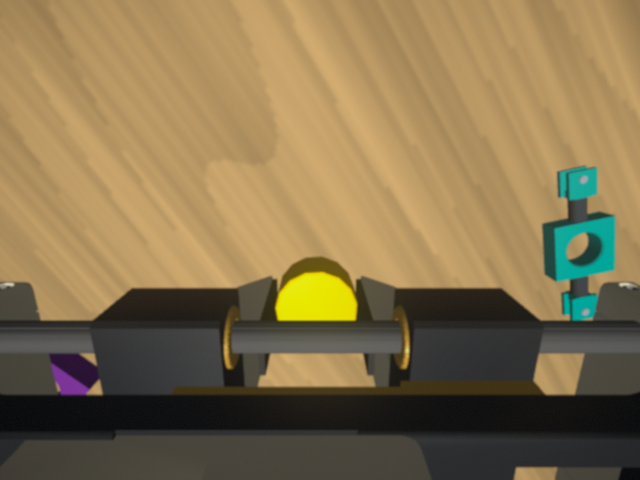

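>>> carry_out(motion=[[[0,0,0],[0,0,-0.01],0.03],[[0,0,0],[0,0,-0.03],0.03],[[0,0,0],[0,0,-0.06],0.03],[[0,0,0],[-0.002,0.005,-0.09],0.03],[[0,0,0],[-0.008,0.02,-0.12],0.03],[[0,0,0],[-0.016,0.042,-0.145],0.03],[[0,0,0],[-0.026,0.068,-0.155],0.03],[[0,0,0],[-0.036,0.094,-0.155],0.03],[[0,0,0],[-0.045,0.118,-0.155],0.03],[[0,0,0],[-0.053,0.14,-0.155],0.03],[[0,0,0],[-0.058,0.155,-0.155],0.03],[[0,0,0],[-0.06,0.16,-0.155],0.03]])

```text
clock: 26.03
position: [0.5973, -0.2019, 0.1343]
orientation: [2.762, 1.488, -0.006]
force: [-0.2, -0.8, 0.1]
grip_width: 0.0371
```

```bash
python3 - <<'E'
from h import *
rows([0.6225,-0.2356,0.13],np.radians(-32.9))
held((316,312),.0436,(.6225,-.2356))
E
```

```text
turn deg [ 0.12  0.32 -0.49] shift [-0.0142  0.0396  0.0045] pos [ 0.5973 -0.2019  0.1343] f [-0.2 -0.8  0.1] clk 26.0333 q [-0.15  0.54  0.59  1.67 -0.33  1.03 -0.04] w 0.0371
held in tool [-0.0025 -0.0006 -0.0436] world [ 0.5955 -0.2034  0.1779] shift to mast [-0.012   0.0402  0.0002]
```

```bash
python3 - <<'E'
from h import *
m=np.load("m.npy",allow_pickle=True).item()
c=ray(m,315.5,240,.022); R=Ro.from_rotvec([2.762,1.492,-.005]).as_matrix()
print(c,R.T@(c-np.array([.4956,-.0619,-.0216])))
im=cv2.imread("pics/w20.png");cv2.imwrite("pics/w20c.png",cv2.resize(im[240:340,230:400],None,fx=4,fy=4,interpolation=cv2.INTER_CUBIC))
E
```

```text
[ 0.49391332 -0.06181759  0.022     ] [-0.00102701 -0.00143099 -0.04359712]
```

View pics/w20c.png

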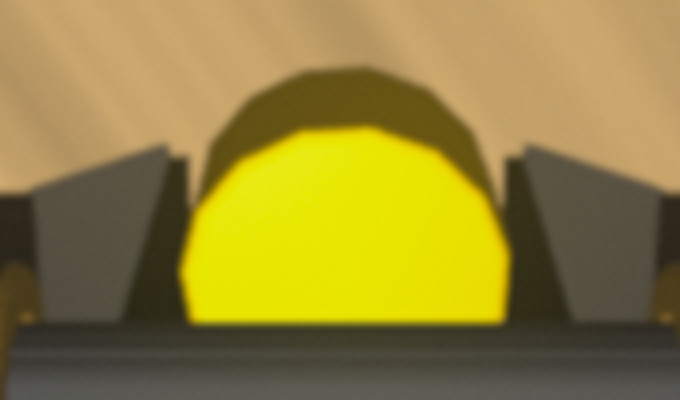

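>>> carry_out(motion=[[[0,0,0],[-0.004,0.012,0],0.03],[[0,0,0],[-0.008,0.026,0],0.03],[[0,0,0],[-0.0115,0.036,0],0.03],[[0,0,0],[-0.0127,0.04,0],0.03],[[0,0,0],[-0.0127,0.04,0],0.03],[[0,0,0],[-0.0127,0.04,0],0.03]])

```text
clock: 26.53
position: [0.6233, -0.2339, 0.1344]
orientation: [2.762, 1.488, -0.007]
force: [-0.9, 0.3, -0.0]
grip_width: 0.0373
```

```bash
python3 - <<'E'
from h import *
rows([0.6225,-0.2356,0.13],np.radians(-32.9))
held((316,310.5),.0436,(.6225,-.2356))
shots("21",(200,350,210,350))
E
```

```text
turn deg [ 0.08  0.32 -0.48] shift [-0.0018  0.0003  0.0044] pos [ 0.6233 -0.2339  0.1344] f [-0.9  0.3 -0. ] clk 26.5333 q [-0.09  0.6   0.58  1.57 -0.35  1.08 -0.  ] w 0.0373
held in tool [-0.0017 -0.0006 -0.0436] world [ 0.6219 -0.2348  0.178 ] shift to mast [-0.0003  0.0009  0.    ]
```

View pics/w21.png

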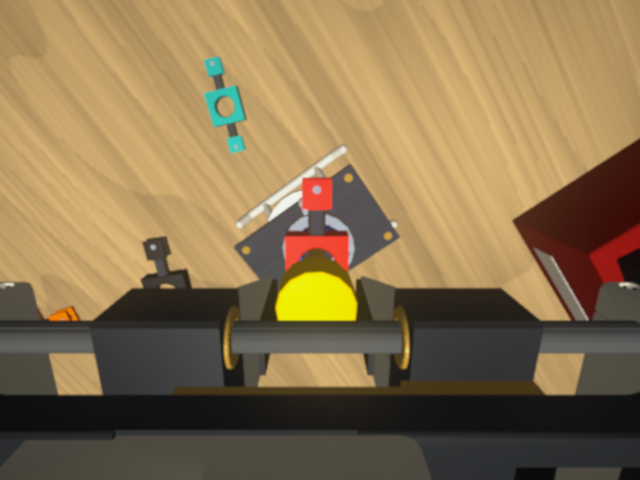

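View pics/s21.png

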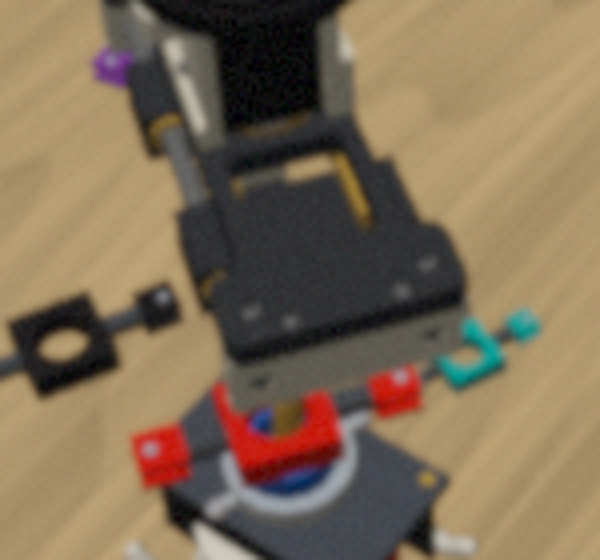

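>>> carry_out(motion=[[[0,0,0],[0,0.0009,0.006],0.03],[[0,0,0],[0,0.0009,0.013],0.03],[[0,0,0],[0,0.0009,0.02],0.03],[[0,0,0],[0,0.0009,0.026],0.03],[[0,0,0],[0,0.0009,0.032],0.03],[[0,0,0],[0,0.0009,0.038],0.03],[[0,0,0],[0,0.0009,0.04],0.03],[[0,0,0],[0,0.0009,0.04],0.03]])

```text
clock: 27.3
position: [0.6236, -0.2341, 0.0936]
orientation: [2.763, 1.489, -0.008]
force: [0.2, -0.4, -0.9]
grip_width: 0.0374
```

>>> carry_out(motion=[[[0,0,0],[0,0,0.002],0.03],[[0,0,0],[0,0,0.004],0.03],[[0,0,0],[0,0,0.005],0.03],[[0,0,0],[0,0,0.006],0.03],[[0,0,0],[0,0,0.007],0.03],[[0,0,0],[0,0,0.007],0.03]])

```text
clock: 27.8
position: [0.6238, -0.2342, 0.0883]
orientation: [2.763, 1.489, -0.006]
force: [-5.0, 2.2, 12.8]
grip_width: 0.0374
```

>>> carry_out(motion=[[[0,0,0],[0,0,0],0.06],[[0,0,0],[0,0,0],0.065],[[0,0,0],[0,0,0],0.065],[[0,0,0],[0,0,0],0.065],[[0,0,0],[0,0,0],0.065],[[0,0,0],[0,0,-0.01],0.065],[[0,0,0],[0,0,-0.03],0.065],[[0,0,0],[0,0,-0.05],0.065],[[0,0,0],[0,0,-0.068],0.065],[[0,0,0],[0,0,-0.075],0.065],[[0,0,0],[0,0,-0.075],0.065]])

```text
clock: 28.72
position: [0.6251, -0.2345, 0.1656]
orientation: [2.761, 1.488, -0.002]
force: [-0.2, -0.3, -0.7]
grip_width: 0.0652
```

>>> carry_out(motion=[[[0,0,0],[0.01,-0.02,0],0.065],[[0,0,0],[0.02,-0.04,-0.005],0.065],[[0,0,0],[0.03,-0.065,-0.01],0.065],[[0,0,0],[0.04,-0.09,-0.01],0.065],[[0,0,0],[0.05,-0.115,-0.01],0.065],[[0,0,0],[0.06,-0.14,-0.01],0.065],[[0,0,0],[0.07,-0.16,-0.01],0.065],[[0,0,0],[0.075,-0.17,-0.01],0.065],[[0,0,0],[0.075,-0.17,-0.01],0.065]])

```text
clock: 29.47
position: [0.523, -0.0757, 0.1738]
orientation: [2.76, 1.493, -0.003]
force: [-1.1, 0.0, -1.1]
grip_width: 0.065
```

```bash
python3 - <<'E'
from h import *
s=status.sense();print(s["clock"],s["position"],s["force"])
shots("22",(200,350,230,370))
im=snapshot("top");cv2.imwrite("pics/t22.png",im[:,:,::-1])
cv2.imwrite("pics/t22c.png",cv2.resize(im[160:300,370:510,::-1],None,fx=4,fy=4,interpolation=cv2.INTER_CUBIC))
E
```

```text
29.4667 [ 0.52300702 -0.07567898  0.17376985] [-1.12595896  0.02605266 -1.08948393]
```

View pics/s22.png

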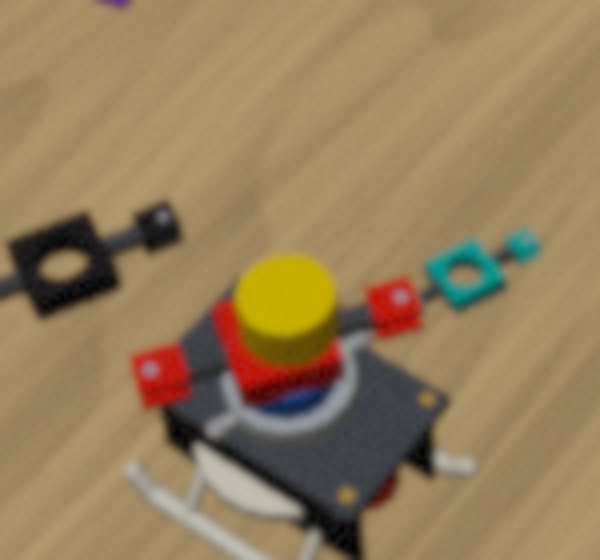

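View pics/t22.png

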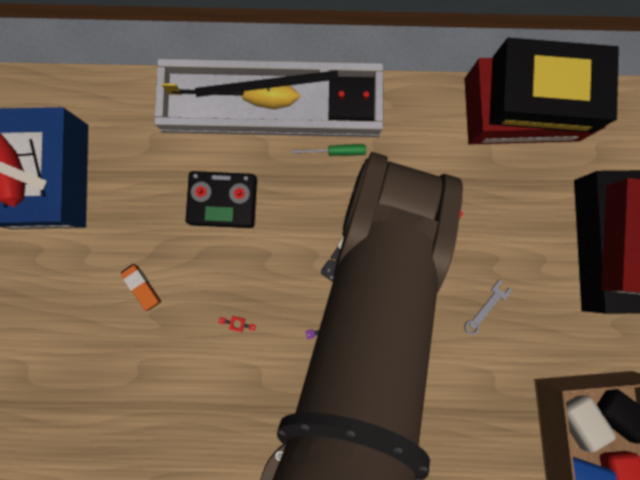

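View pics/t22c.png

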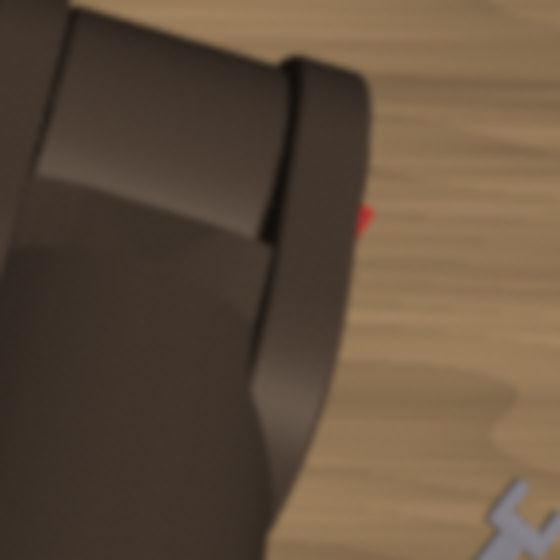

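```bash
python3 - <<'E'
from h import *
S=camera_model("scene")
for z in (.132,.122): print(z,((proj(S,[.6228,-.2355,z])-[200,230])*4+1.5).round())
print(arm.finish_job())
E
```

```text
0.132 [279. 289.]
0.122 [281. 306.]
the job is handed in; nothing more can be done
None
```

The rotor head is built on the mast in the order you asked: silver swashplate, blue sleeve, red hub, yellow cap. Each part was pushed down until it touched what was beneath it, then released. I handed the job in at about 29.6 s with the gripper clear of everything. `finish_job` reports no verdict.

- **Seating:** Contact came at 6 to 13 N for each part. For all four, the height at contact put the underside within about 1 mm of where it should be (70, 82, 96 and 110 mm).
- **Final look:** The last scene picture shows the stack sitting flat. The cap top appears about 8 to 10 image pixels (enlarged 4x) from the predicted point. By eye that matches a fully seated cap to within a few mm.
- **Other objects:** The battery, screwdriver and spanner look unmoved from above. The arm hid the black hub in that view, but the scene camera shows it where it was.
- **What disagreed:** The real fingertips are about 33 mm short of the reported TCP. My first attempt on the swashplate therefore closed in the air above it without gripping or knocking it. I allowed for this offset from then on.
- **Camera agreement:** The three cameras agreed on the mast position to within 2 to 3 mm, and to within 5 mm for one base reading. The 24 mm holes allowed for that.

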